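Power down, open, load and re-power a bench drying box

ROBOT

A 6-joint arm with a two-finger parallel gripper is mounted at the origin on the work surface. World frame = base frame: x ahead of the robot, y to its left, z up, the work surface at z = 0. Lengths are in mm, angles in degrees, forces in N, time in s.
With the tool pointing down it reaches from about 300 to 850 mm from the base axis. Payload 4.2 kg.
Tool frame: the origin (TCP) lies at the centre of the arm's flange, where the gripper is bolted on; the fingertips stand 191 mm ahead of it and the grasp point (between the pads) lies 172 mm ahead of it; z points along the fingers, x is the direction in which the jaws open and shut, and the axes are right-handed (so a half turn about z gives the same grasp; the last joint's range is limited). The gripper opens to 91 mm and grips with 3 to 60 N. Pads are 32 mm wide; open, the fingers measure 118 mm over their backs; the gripper's body (76 mm by 178 mm) begins 60 mm behind the grasp point.
Start: joints at [-1.146, 18.312, 89.639, -0, 72.044, -1.146], TCP at [574.998, 0.001, 404.776] pointing down, gripper open.
Joint ranges: [-177.97, 177.97], [-48.28, 115.42], [12.27, 149.76], [-77.06, 257.06], [2.81, 150.46], [-146.56, 146.56]. Speed limits (degrees/s): [147.25, 147.25, 180, 180, 180, 180].

INTERFACE

Orientations are given as [roll, pitch, yaw] about the fixed x, y, z axes, in that order (R = Rz(yaw) Ry(pitch) Rx(roll)).
In Python, from workcell import telemetry, imaging, env gives the robot as it stands. The module is installed in compiled form; this text tells all that it offers.
- The arm moves only by the tool jog_arm, never from a script. Its argument "series" is a list of rows, each a list of 3 entries, a list of its own where there are three numbers: the shift along the world's x, y, z in mm, then the turn, a rotation vector about the world's x, y, z in rad, then the opening, from 0 (shut) to 1 (fully open). In form: [[[x, y, z], [ax, ay, az], jaw], ...]. A call has exactly 5 rows; each row is the pose to reach, as a shift and turn from the pose measured when the call began; what a row does not reach only later rows make up. A row lasts 1/12 s, in which the tool goes at most 41.7 mm and 7.16 degrees, less where a joint would pass 70% of its speed; a pose out of reach is approached as far as the arm can. A call with a gripper value outside its range is refused whole. The fingers move at their own pace and stop on an object; "squeeze" is the grip in N (left out, the last holds). Time passes only in rows, so rows that repeat a pose let the fingers close, or fill a call up. It gives the time, the measured TCP pose, the force and the opening at its end, in the units of the state.
- telemetry.state(): the state, without advancing time (a new reading comes with each control period).
- imaging.grab_frame(name): name is "scene" or "side" or "wrist"; returns a dict with "pixels" (420x560x3 uint8, red, green, blue), "fov_y" (degrees; the focal length in pixels is half the picture's height over the tangent of half this angle, whatever the lens; pixels are square), "cx", "cy" (the principal point, pixels), "R" (3x3) and "t" (3): a world point X has camera coordinates R X + t; the wrist camera has in their place "T_tool_cam" (4x4, takes a point from camera to tool coordinates, whose origin is the TCP and whose axes are the tool frame's). Camera axes: x right, y down, z forward; pixel columns grow to the right and rows downward; lengths in mm; the calibration is good to about 2 mm. A picture is of the moment at which its call begins: read the wrist's pose just before it. There is no depth.
- env.job_done(): hands the job in, once; it reports no verdict.
The state is a dict: "time_s": time; "qpos": joint angles; "qvel": joint speeds; "effort": joint torques, N m; "ee_pos": TCP position; "ee_rot": TCP orientation; "force": force on the tool from outside, world axes, zero at the start; "torque": the same for the moment, N m; "gripper_width": finger opening in mm.
Only numpy, scipy, OpenCV 4.12 (cv2) and the standard library are available. Lean on these libraries where they do the work, as an engineer would, in place of code of your own. Each camera call takes 0.05 s, during which the arm holds its last target.

TASK

Load the drying box with its power off: first press the test button on the breaker unit so that its lever drops, then take the green cover off the box (lift its handle end over the stop lip and slide it out of the grooves) and lay it flat in the middle of the dark mat. Stand every small capped glass jar upright on the floor of the box, and only then lift the breaker lever back up so that it stays up by itself. Leave the bottles, beaker and dish as they are.

Things in the scene. Friction and masses are not known exactly. Their poses are not given: they have to be found in the camera images.
- drying_box: White open box fixed to the bench, 152 (x) by 212 (y) mm. Origin: centre of its underside. The cover lies on its walls (ledge at z 50 mm) and slides out along its +y axis. Rails along both long sides, for y -106 to -30 only, overhang the cover: underside z 60 (cover top z 55), top z 65, reaching in to x = +-62. A rear stop at the -y end rises to z 65.
- box_lip (a point): Middle of the top of the stop lip across the box's +y end (y 101 to 106 mm, top at z 56; 6 mm above the ledge). The cover leaves only with its +y end lifted over 6 mm while its rear edge stays down in the grooves (raised level, the rails stop it at 5 mm; it can tilt up to 0.07 rad). After sliding 72 mm to +y it is clear of the rails and lifts straight off.
- box_well (a point): Centre of the inner floor of the drying box (8 mm above its underside), axes as the box. The well is 128 mm (x; 124 mm between the rails) by 190 mm (y), walls rise 42 mm above this floor (rails 57 mm).
- cover: Translucent green flat sliding cover, 136 (x) by 198 (y) by 5 mm, about 160 g, loose. Origin: centre of its underside. At the start it lies in the drying box, axes as the box, about 1.5 mm free play each way. Its handle is an upright fin 14 mm thick (x), 36 mm long (y 32 to 68 mm) from the top of the plate to 34 mm above the underside.
- cover_handle (a point): Point in the middle of the cover's fin handle, 50 mm along the cover's +y from its centre and 24 mm above its underside, axes as the cover.
- mat: Dark rubber mat fixed to the bench, 160 (x) by 230 (y) by 3 mm. Origin: centre of its underside.
- breaker: Grey breaker unit fixed to the bench, 110 (x) by 146 (y, from -83 to 63) by 70 mm high. Origin: under its middle; -x is its front. Its lever turns about an axis along y at x -35, z 60 mm in a slot at y 0; its button is on top at x -47, y -45.
- test_button (a joint): Travel of the test button, 0 released to 0.008 m fully pressed (straight down; spring, about 1.5 N rising to 5 N). Pressing it past about 4 mm trips the lever; it springs back.
- button_top (a point): Centre of the top of the round white test button (28 mm across, top 94 mm above the bench when released).
- trip_lever (a joint): Angle of the breaker's lever, rad: 0 is up (on), leaning 0.21 rad backwards (to the unit's +x) against its stop, where it stays by its own weight; 1.8 is dropped (off), lying level and pointing to the unit's front (-x). It falls by itself forward once past 0.21, so to reset it lift it back to 0.
- lever_bar (a point): Grip point on the lever's cross bar: a round black bar, 12 mm thick, parallel to the unit's y axis, at 80 mm from the lever's axis, running from the lever arm (y 0) to y 61 mm; this point is at y 34 mm. When the lever is dropped the bar is 58 to 60 mm above the bench, 60 mm in front of the unit, free all around.
- jar1: Small squat glass jar, body 38 mm diameter and 34 mm high, with a white cap of 32 mm diameter on top, 44 mm high in all, about 60 g, loose on the bench; it may be absent. Origin: centre of its underside, z up.
- jar2: Small squat glass jar, body 38 mm diameter and 34 mm high, with a white cap of 32 mm diameter on top, 44 mm high in all, about 60 g, loose on the bench; it may be absent. Origin: centre of its underside, z up.
- jar3: Small squat glass jar, body 38 mm diameter and 34 mm high, with a white cap of 32 mm diameter on top, 44 mm high in all, about 60 g, loose on the bench; it may be absent. Origin: centre of its underside, z up.
- jar4: Small squat glass jar, body 38 mm diameter and 34 mm high, with a white cap of 32 mm diameter on top, 44 mm high in all, about 60 g, loose on the bench; it may be absent. Origin: centre of its underside, z up.
- amber_a: Amber bottle, 54 mm diameter, 110 mm high; bystander. Origin: centre of underside.
- amber_b: Amber bottle with paper label, 54 mm diameter, 110 mm high; bystander. Origin: centre of underside.
- beaker: Glass beaker, 70 mm diameter, 85 mm high; bystander. Origin: centre of underside.
- dish: Clear flat dish, 84 mm diameter, 15 mm high; bystander. Origin: centre of underside.
- wash_bottle: White wash bottle with blue spout, 64 mm diameter, 180 mm high; bystander. Origin: centre of underside.
Not all that is in view belongs to the job. What is shaped like the jar3 but orange is not meant. Leave any turquoise or yellow look-alike of the jar4 alone.

How it is judged (in metres and radians):
On the way, in this order (a step that is already met when the one before it is completed fails the run):
1. the test button is pressed while the cover is still on the box (value of joint test_button above 0.003 m and horizontal distance between cover and drying_box below 0.01 m).
2. the lever has dropped (value of joint trip_lever above 1.6 rad), for 0.2 s.
3. the cover lies flat on the mat, the lever still down (x of cover in the frame of mat between -0.05 and 0.05 m and y of cover in the frame of mat between -0.07 and 0.07 m and height (world z) of cover below 0.012 m and angle between cover's own z axis and vertical below 0.08 rad and linear speed of cover below 0.02 m/s and value of joint trip_lever above 1.6 rad), for 0.2 s.
4. every jar stands in the box, the lever still down (x of jar1 in the frame of box_well between -0.055 and 0.055 m and y of jar1 in the frame of box_well between -0.09 and 0.09 m and z of each of jar1, jar2, jar3, jar4 in the frame of box_well below 0.006 m and angle between each of jar1, jar2, jar3, jar4's own z axis and vertical below 0.15 rad and linear speed of each of jar1, jar2, jar3, jar4 below 0.02 m/s and x of jar2 in the frame of box_well between -0.055 and 0.055 m and y of jar2 in the frame of box_well between -0.09 and 0.09 m and x of jar3 in the frame of box_well between -0.055 and 0.055 m and y of jar3 in the frame of box_well between -0.09 and 0.09 m and x of jar4 in the frame of box_well between -0.055 and 0.055 m and y of jar4 in the frame of box_well between -0.09 and 0.09 m and value of joint trip_lever above 1.6 rad), for 0.2 s.
5. the lever is lifted back up (value of joint trip_lever below 0.1 rad), for 0.2 s.
At the end, for the whole second after the job is handed in: The lever is up (below 0.1 rad) and the button released; the cover lies flat on the mat, its centre within 50 mm (mat x) and 70 mm (mat y) of the mat's centre; every jar present stands upright (within 0.15 rad) on the floor of the box's well (within 6 mm); all at rest (value of joint trip_lever below 0.1 rad and value of joint test_button below 0.002 m and x of cover in the frame of mat between -0.05 and 0.05 m and y of cover in the frame of mat between -0.07 and 0.07 m and height (world z) of cover below 0.012 m and angle between cover's own z axis and vertical below 0.08 rad and linear speed of each of cover, jar1, jar2, jar3, jar4 below 0.02 m/s and x of jar1 in the frame of box_well between -0.055 and 0.055 m and y of jar1 in the frame of box_well between -0.09 and 0.09 m and z of each of jar1, jar2, jar3, jar4 in the frame of box_well below 0.006 m and angle between each of jar1, jar2, jar3, jar4's own z axis and vertical below 0.15 rad and x of jar2 in the frame of box_well between -0.055 and 0.055 m and y of jar2 in the frame of box_well between -0.09 and 0.09 m and x of jar3 in the frame of box_well between -0.055 and 0.055 m and y of jar3 in the frame of box_well between -0.09 and 0.09 m and x of jar4 in the frame of box_well between -0.055 and 0.055 m and y of jar4 in the frame of box_well between -0.09 and 0.09 m); the robot touches nothing.
It fails at once if the amber a is knocked over or pushed more than 40 mm (distance of amber_a from where it was at the start of the episode above 0.04 m or angle between amber_a's own z axis and vertical above 0.5 rad).
It fails at once if the amber b is knocked over or pushed more than 40 mm (distance of amber_b from where it was at the start of the episode above 0.04 m or angle between amber_b's own z axis and vertical above 0.5 rad).
It fails at once if the beaker is knocked over or pushed more than 40 mm (distance of beaker from where it was at the start of the episode above 0.04 m or angle between beaker's own z axis and vertical above 0.5 rad).
It fails at once if the dish is knocked over or pushed more than 40 mm (distance of dish from where it was at the start of the episode above 0.04 m or angle between dish's own z axis and vertical above 0.5 rad).
It fails at once if the wash bottle is knocked over or pushed more than 40 mm (distance of wash_bottle from where it was at the start of the episode above 0.04 m or angle between wash_bottle's own z axis and vertical above 0.5 rad).
Of jar1, jar2, jar3, jar4 only 2 to 4 are there at a start; the rules pass over those that are not, and their reading is None.
At some moment in a run one of jar1, jar2, jar3, jar4 may be knocked a few centimetres aside while the robot is not near it.
It also fails if it takes over 208 s, if anything falls off the work surface, if the arm or the gripper's body presses on something with over 40 N, if the wrist force passes 120 N, or if a joint passes its speed limit or range.

## Working session

There is one attempt and no reset: what is moved stays moved. The work goes in short steps, Python scripts to look and compute and a tool call to move; the robot and the scene stay as the last step left them, time stands still between calls to the robot, and variables do not carry over. Pictures are saved under pics/ and viewed, and the job is handed in when it is done.

Besides the shell and the picture viewer there is one more tool, called after ">>>" by a JSON object that holds its "name" and its "arguments", one argument or row to a line. jog_arm: Moves the arm, as the interface text tells. Its arguments: {"type":"object","properties":{"series":{"type":"array"},"squeeze":{"type":"number"}},"required":["series"]}

```bash
mkdir -p pics; cat > h.py <<'E'
import numpy as np, cv2
from workcell import telemetry, imaging, env
from scipy.spatial.transform import Rotation as Ro
def snap(name,fn):
    s=telemetry.state(); f=imaging.grab_frame(name)
    cv2.imwrite('pics/'+fn,cv2.cvtColor(np.asarray(f['pixels']),cv2.COLOR_RGB2BGR))
    return s,f
def cam(f,s=None):
    K=0.5*420/np.tan(np.radians(f['fov_y'])/2)
    if 'R' in f: R=np.array(f['R']);t=np.array(f['t'])
    else:
        T=np.array(f['T_tool_cam']); Rt=Ro.from_euler('xyz',s['ee_rot'],degrees=True).as_matrix()
        Rc=Rt@T[:3,:3]; c=Rt@T[:3,3]+np.array(s['ee_pos']); R=Rc.T; t=-R@c
    return K,f['cx'],f['cy'],R,t
def ray(c,u,v,z):
    K,cx,cy,R,t=c
    d=R.T@np.array([(u-cx)/K,(v-cy)/K,1]); o=-R.T@t
    return o+d*(z-o[2])/d[2]
def proj(c,X):
    K,cx,cy,R,t=c
    p=R@np.array(X,float)+t
    return np.array([cx+K*p[0]/p[2],cy+K*p[1]/p[2]])
E
python3 - <<'E'
from h import *
import pickle
C={}
for n in ['scene','side','wrist']:
    s,f=snap(n,n+'0.png'); C[n]=cam(f,s); print(n,f['fov_y'],f['cx'],f['cy'],-C[n][3].T@C[n][4])
    print({k:v for k,v in f.items() if k not in('pixels',)})
pickle.dump(C,open('C0.pkl','wb')); print(s)
E
```

```text
scene 56.871270537711794 280.54813575491465 210.86519667094538 [1241.03636453 -208.68112325  732.88077964]
{'fov_y': 56.871270537711794, 'cx': 280.54813575491465, 'cy': 210.86519667094538, 'R': array([[ 0.37109794,  0.92855222,  0.00878039],
       [ 0.59656009, -0.23114904, -0.76856111],
       [-0.71161955,  0.29044948, -0.63971613]]), 't': array([-273.20969802, -225.32553644, 1412.592712  ])}
side 48.635579641957406 276.20530762472197 213.67600069857033 [ 257.27537663 1127.54058957  781.77326003]
{'fov_y': 48.635579641957406, 'cx': 276.20530762472197, 'cy': 213.67600069857033, 'R': array([[-0.9602229 , -0.27817589, -0.02429331],
       [-0.12068288,  0.49188142, -0.86225768],
       [ 0.25180873, -0.82502778, -0.50588687]]), 't': array([ 579.68817388,  150.52245838, 1260.95695455])}
wrist 68.33300235303402 278.0137235032035 211.42299367050262 [575.6993726   81.81891674 383.74670013]
{'fov_y': 68.33300235303402, 'cx': 278.0137235032035, 'cy': 211.42299367050262, 'T_tool_cam': array([[ 9.99999799e-01,  5.44370172e-04,  3.24699986e-04,
         8.78920912e-01],
       [-6.14464033e-0
[... 191 characters left out ...]
0.00000000e+00,
         1.00000000e+00]])}
{'time_s': 0.1, 'qpos': array([-1.14572010e+00,  1.83473670e+01,  8.96978423e+01, -2.35256577e-03,
        7.20448272e+01, -1.14693483e+00]), 'qvel': array([-0.01020421, -0.11314095, -0.16901739, -0.00485592,  0.10299949,
       -0.02728288]), 'effort': array([ 5.01049108e-04, -4.13330913e+01, -2.32510239e+01,  7.29743019e-02,
        4.21804120e-02, -4.88014211e-05]), 'ee_pos': array([ 5.74855092e+02, -3.27235891e-05,  4.04020917e+02]), 'ee_rot': array([1.79999566e+02, 9.00631384e-02, 1.94137992e-03]), 'force': array([0.33246603, 0.1191972 , 0.10661216]), 'torque': array([-0.02554364,  0.02966372, -0.00870682]), 'gripper_width': 90.97062880279812}
```

View pics/scene0.png

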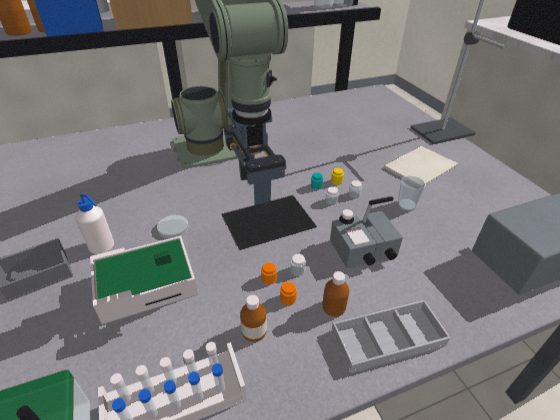

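View pics/side0.png

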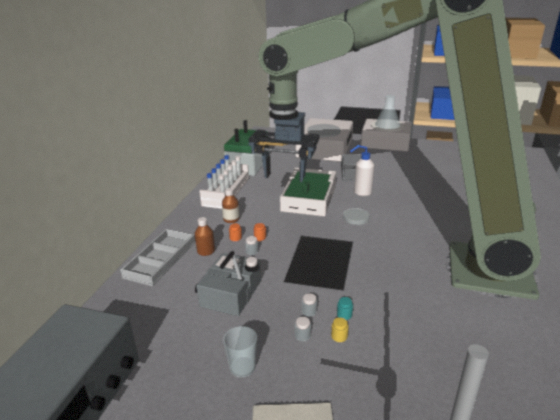

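View pics/wrist0.png

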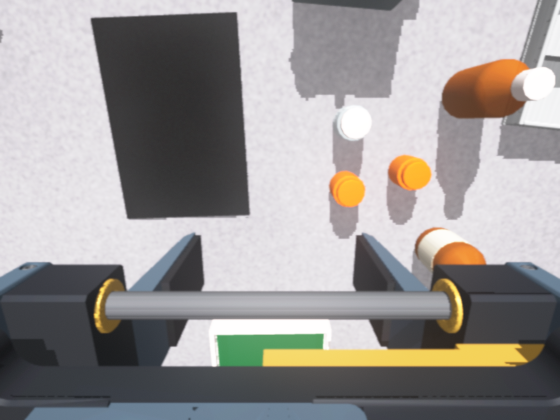

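```bash
python3 - <<'E'
import cv2
a=cv2.imread('pics/scene0.png'); 
cv2.imwrite('pics/z1.png',cv2.resize(a[160:290,280:440],None,fx=5,fy=4.6,interpolation=2)[:600])
cv2.imwrite('pics/z2.png',cv2.resize(a[200:320,70:220],None,fx=5,fy=5,interpolation=2))
a=cv2.imread('pics/side0.png'); 
cv2.imwrite('pics/z3.png',cv2.resize(a[220:350,190:360],None,fx=4.6,fy=4.6,interpolation=2))
cv2.imwrite('pics/z4.png',cv2.resize(a[130:250,220:380],None,fx=5,fy=5,interpolation=2))
E
```

```text
(no output)
```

View pics/z1.png

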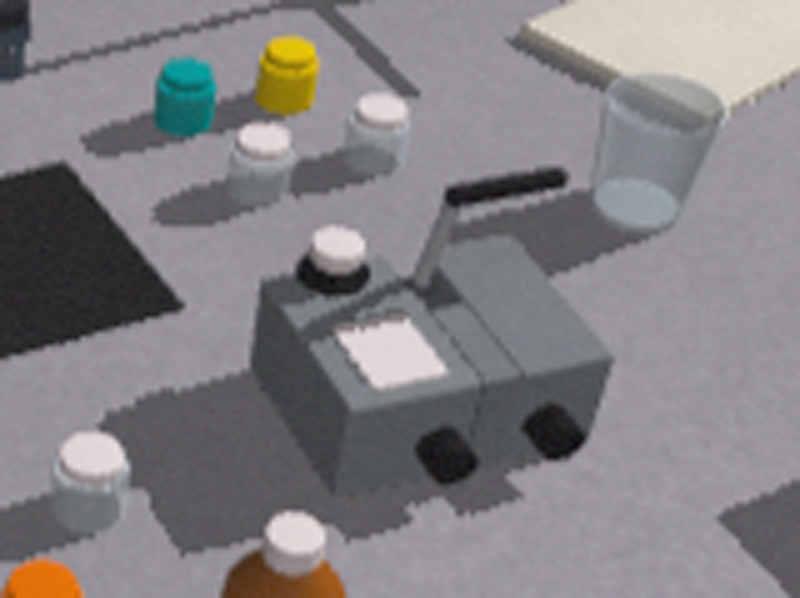

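View pics/z2.png

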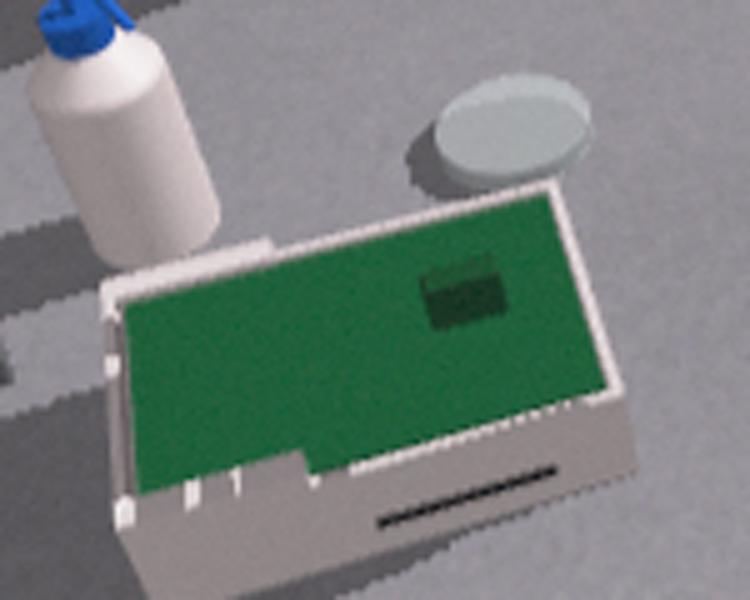

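View pics/z3.png

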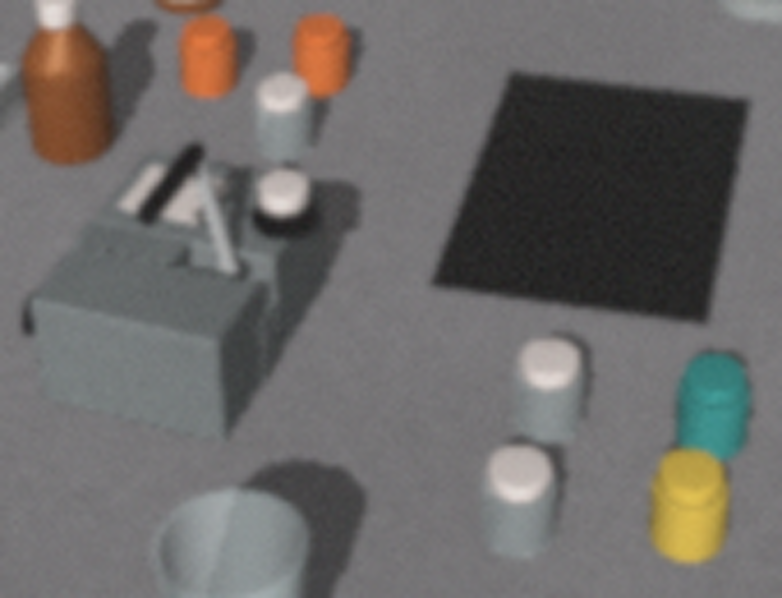

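View pics/z4.png

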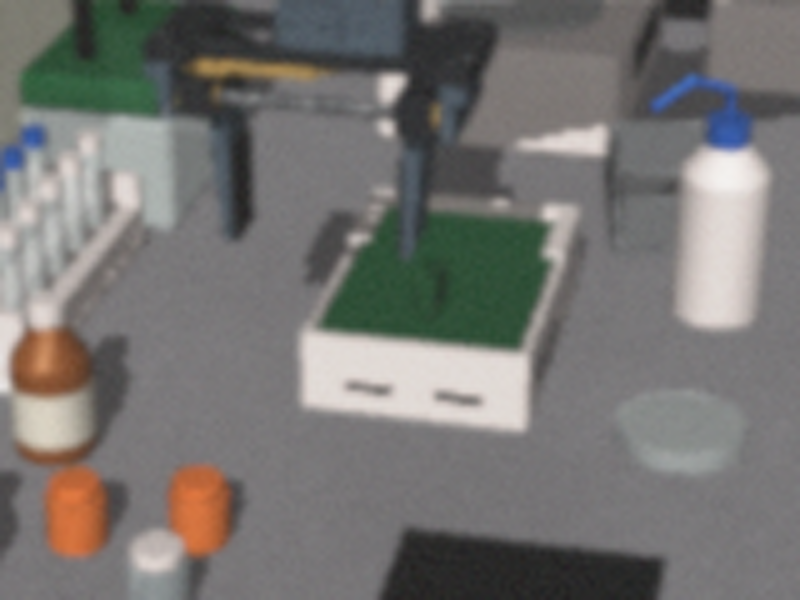

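```bash
cat > m1.py <<'E'
from h import *
import pickle
from scipy.optimize import least_squares
C=pickle.load(open('C0.pkl','rb'))
S=lambda x,y:('scene',280+x/5,160+y/4.6)
S2=lambda x,y:('scene',70+x/5,200+y/5)
D=lambda x,y:('side',190+x/4.6,220+y/4.6)
D4=lambda x,y:('side',220+x/5,130+y/5)
def tri(*o):
    f=lambda X:np.concatenate([proj(C[n],X)-[u,v] for n,u,v in o])
    r=least_squares(f,[500,0,50]); return r.x.round(1),r.fun.round(1)
print('button',tri(S(338,242),D(283,183)))
print('bar a',tri(S(455,195),D(200,155)),'bar b',tri(S(560,178),D(152,213)))
for n,a,b in [('jarA',S(265,140),D(549,362)),('jarB',S(383,110),D(520,473)),('jarC',S(95,455),D(283,92))]:
    print(n,tri(a,b), [ray(C[o[0]],o[1],o[2],44).round(1) for o in (a,b)])
def fit(name,obs,x0):
    def f(p):
        R=Ro.from_euler('z',p[2]).as_matrix()
        return np.concatenate([proj(C[n],R@np.array(X,float)+[p[0],p[1],0])-[u,v] for X,(n,u,v) in obs])
    r=least_squares(f,x0); print(name,r.x[:2].round(1),np.degrees(r.x[2]).round(2),r.fun.reshape(-1,2).round(1).tolist())
fit('box',[((76,106,56),S2(623,390)),((-76,106,56),S2(555,182)),((76,106,0),S2(637,470)),((-76,-106,65),S2(103,283)),((76,-106,65),S2(122,515)),
 ((76,106,56),D4(303,333)),((-76,106,56),D4(528,348)),((76,106,0),D4(303,405)),((-76,106,0),D4(527,428))],[500,-250,0])
fit('breaker',[((55,63,70),S(612,358)),((-55,63,70),S(512,240)),((55,63,70),D(35,298)),((-55,63,70),D(222,340)),((-55,63,0),D(225,437)),((55,63,0),D(50,400))],[650,200,0])
fit('mat',[((-80,115,3),D(705,321)),((80,115,3),D(434,284)),((80,-115,3),D(514,73)),((-80,-115,3),D(748,99)),((80,115,3),S(182,306))],[550,50,0])
E
python3 m1.py
```

```text
button (array([597.2, 239.7,  93.1]), array([-0.3, -0.2, -0.3,  0.2]))
bar a (array([626.3, 283.1, 136.2]), array([-0.5, -0.3, -0.5,  0.2])) bar b (array([632.1, 338.8, 137.4]), array([-1. , -0.6, -1. ,  0.5]))
jarA (array([437.4, 287. ,  40.3]), array([-0.3, -0.2, -0.2,  0.2])) [array([442.9, 284.6,  44. ]), array([436.1, 290.5,  44. ])]
jarB (array([433.3, 370.1,  40.1]), array([-0.3, -0.3, -0.3,  0.2])) [array([439.4, 367.1,  44. ]), array([431.9, 373.4,  44. ])]
jarC (array([654.9,  79.8,  39.6]), array([-0.3, -0.2, -0.4,  0.2])) [array([659.5,  78.3,  44. ]), array([651.8,  84.6,  44. ])]
box [ 563.2 -276.1] 0.87 [[0.3, -0.1], [0.1, -1.5], [0.7, -0.4], [-0.2, -1.1], [-1.2, 1.9], [-0.4, -0.5], [0.2, 1.5], [-0.1, -0.2], [-0.1, 0.4]]
breaker [646. 278.] -4.96 [[-0.4, -1.0], [-1.6, -2.5], [-1.3, -0.9], [-0.8, -0.1], [0.4, 1.2], [-1.4, -1.0]]
mat [451.3  76. ] 1.82 [[0.6, 0.1], [-0.9, -0.4], [-0.7, -0.8], [1.0, -0.3], [0.5, -0.6]]
```

>>> {"name": "jog_arm", "arguments": {
  "series": [
    [[4,35,0],[0,0,0],0],
    [[8,70,0],[0,0,0],0],
    [[12,105,0],[0,0,0],0],
    [[16,140,0],[0,0,0],0],
    [[20,170,0],[0,0,0],0]
  ],
  "squeeze": 20
}}

```text
time_s: 0.57
ee_pos: [594.8, 172.1, 403.8]
ee_rot: [-180.0, 0.1, 0.0]
force: [0.6, -0.2, -0.8]
gripper_width: 60.5
```

>>> {"name": "jog_arm", "arguments": {
  "series": [
    [[0,0,0],[0,0,0],0],
    [[0,0,0],[0,0,0],0],
    [[0,0,0],[0,0,0],0],
    [[0,0,0],[0,0,0],0],
    [[0,0,0],[0,0,0],0]
  ]
}}

```text
time_s: 0.98
ee_pos: [594.7, 170.8, 403.8]
ee_rot: [180.0, 0.1, -0.1]
force: [1.1, 0.7, -0.9]
gripper_width: 27.3
```

```bash
python3 - <<'E'
from h import *
import pickle
s,f=snap('wrist','w1.png'); pickle.dump(cam(f,s),open('w1.pkl','wb')); print(s['ee_pos'],s['ee_rot'],s['gripper_width'])
c=cam(f,s)
for X in [(597,240,94),(626,283,136),(632,339,136),(437,287,44),(433,370,44),(655,80,44)]: print(X,proj(c,X).round(0))
E
```

```text
[594.72150702 170.79227226 403.83221348] [ 1.79996785e+02  1.21202043e-01 -6.48675334e-02] 27.34905397541305
(597, 240, 94) [280. 134.]
(626, 283, 136) [320.  76.]
(632, 339, 136) [332. -12.]
(437, 287, 44) [123.  84.]
(433, 370, 44) [106. -11.]
(655, 80, 44) [328. 268.]
```

View pics/w1.png

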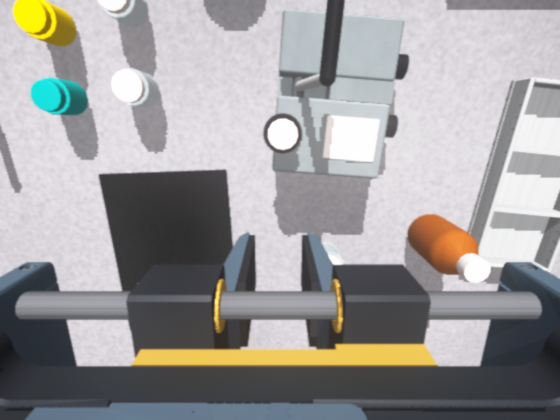

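>>> {"name": "jog_arm", "arguments": {
  "series": [
    [[2,25,-20],[0,0,0],0],
    [[4,50,-40],[0,0,0],0],
    [[4,69,-65],[0,0,0],0],
    [[4,69,-90],[0,0,0],0],
    [[4,69,-104],[0,0,0],0]
  ]
}}

```text
time_s: 1.45
ee_pos: [598.1, 239.8, 297.0]
ee_rot: [179.9, 0.3, -0.0]
force: [0.1, -0.2, -1.4]
gripper_width: 0.2
```

>>> {"name": "jog_arm", "arguments": {
  "series": [
    [[0,0,-5],[0,0,0],0],
    [[0,0,-12],[0,0,0],0],
    [[0,0,-18],[0,0,0],0],
    [[0,0,-22],[0,0,0],0],
    [[0,0,-22],[0,0,0],0]
  ]
}}

```text
time_s: 1.87
ee_pos: [598.1, 239.2, 277.2]
ee_rot: [179.9, 0.2, -0.1]
force: [-3.1, -1.5, 5.2]
gripper_width: 0.4
```

>>> {"name": "jog_arm", "arguments": {
  "series": [
    [[0,0,20],[0,0,0],0],
    [[0,0,60],[0,0,0],0],
    [[0,-20,90],[0,0,0],0],
    [[0,-50,120],[0,0,0],0.5],
    [[0,-70,130],[0,0,0],1]
  ]
}}

```text
time_s: 2.28
ee_pos: [598.6, 167.8, 413.4]
ee_rot: [-180.0, -0.4, -0.1]
force: [1.1, 0.5, 0.2]
gripper_width: 11.1
```

```bash
python3 - <<'E'
from h import *
import pickle
s,f=snap('wrist','w2.png'); pickle.dump(cam(f,s),open('w2.pkl','wb')); print(s['ee_pos'],s['ee_rot'],s['gripper_width'])
E
```

```text
[598.64462212 167.78114871 413.40952163] [-1.79953057e+02 -3.63098393e-01 -8.43896486e-02] 11.133446156278255
```

View pics/w2.png

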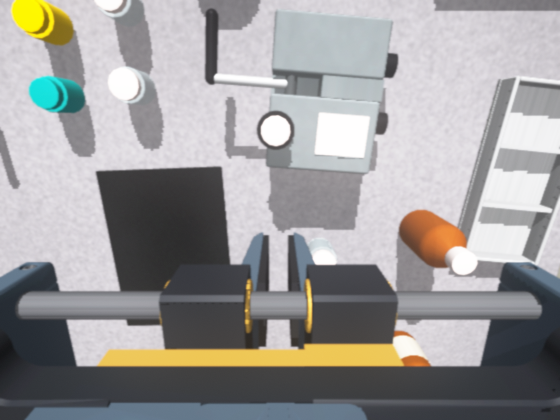

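>>> {"name": "jog_arm", "arguments": {
  "series": [
    [[-4,-40,0],[0,0,0],1],
    [[-8,-80,0],[0,0,0],1],
    [[-12,-120,0],[0,0,0],1],
    [[-16,-160,0],[0,0,0],1],
    [[-18,-200,0],[0,0,0],1]
  ]
}}

```text
time_s: 2.75
ee_pos: [580.0, -37.3, 415.0]
ee_rot: [179.9, -0.6, -0.3]
force: [0.7, 0.1, -0.0]
gripper_width: 48.2
```

>>> {"name": "jog_arm", "arguments": {
  "series": [
    [[-4,-40,0],[0,0,0],1],
    [[-8,-80,0],[0,0,0],1],
    [[-12,-120,0],[0,0,0],1],
    [[-16,-160,0],[0,0,0],1],
    [[-18,-200,0],[0,0,0],1]
  ]
}}

```text
time_s: 3.17
ee_pos: [561.2, -239.5, 415.8]
ee_rot: [179.8, -0.7, -0.3]
force: [0.9, 1.9, 0.2]
gripper_width: 81.2
```

>>> {"name": "jog_arm", "arguments": {
  "series": [
    [[0,-40,0],[0,0,0],1],
    [[0,-80,0],[0,0,0],1],
    [[0,-100,0],[0,0,0],1],
    [[0,-100,0],[0,0,0],1],
    [[0,-100,0],[0,0,0],1]
  ]
}}

```text
time_s: 3.58
ee_pos: [560.9, -340.7, 415.7]
ee_rot: [179.9, -0.7, -0.5]
force: [-0.6, -0.4, 0.3]
gripper_width: 91.3
```

```bash
python3 - <<'E'
from h import *
import pickle
s,f=snap('wrist','w3.png'); pickle.dump(cam(f,s),open('w3.pkl','wb')); print(s['ee_pos'],s['ee_rot'],s['gripper_width'])
c=cam(f,s); p=np.array([563.2,-276.1,0]); R=Ro.from_euler('z',.87,degrees=True).as_matrix()
for X in [(76,106,56),(-76,106,56),(76,-106,65),(-76,-106,65),(7,32,34+50),(7,68,84),(-7,32,84),(-7,68,84)]: print(X,proj(c,R@X+p).round(0))
E
```

```text
[ 560.85042095 -340.72058862  415.72910867] [179.85589229  -0.72585562  -0.45630711] 91.32578715913746
(76, 106, 56) [350.  21.]
(-76, 106, 56) [193.  24.]
(76, -106, 65) [344. 230.]
(-76, -106, 65) [210. 233.]
(7, 32, 84) [281. 102.]
(7, 68, 84) [280.  60.]
(-7, 32, 84) [266. 102.]
(-7, 68, 84) [265.  60.]
```

View pics/w3.png

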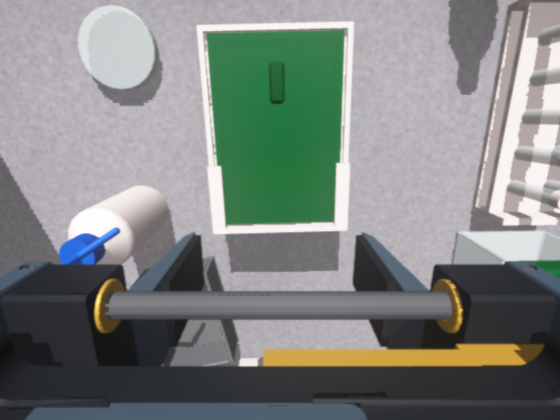

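```bash
python3 - <<'E'
from h import *
import pickle
c=pickle.load(open('w3.pkl','rb'))
a=cv2.imread('pics/w3.png');cv2.imwrite('pics/z5.png',cv2.resize(a[10:240,180:370],None,fx=4,fy=2.6,interpolation=2))
for n,u,v,z in [('fin tip',277,62,84),('fin back',278,103,84),('lipR',353,23,56),('lipL',198,25,56),('rearR',347,231,65),('rearL',213,233,65)]: print(n,ray(c,u,v,z).round(1))
E
```

```text
fin tip [ 566.1 -209.5   84. ]
fin back [ 566.7 -245.1   84. ]
lipR [ 640.4 -171.    56. ]
lipL [ 490.3 -172.1   56. ]
rearR [ 644.6 -382.6   65. ]
rearL [ 492.1 -383.2   65. ]
```

View pics/z5.png

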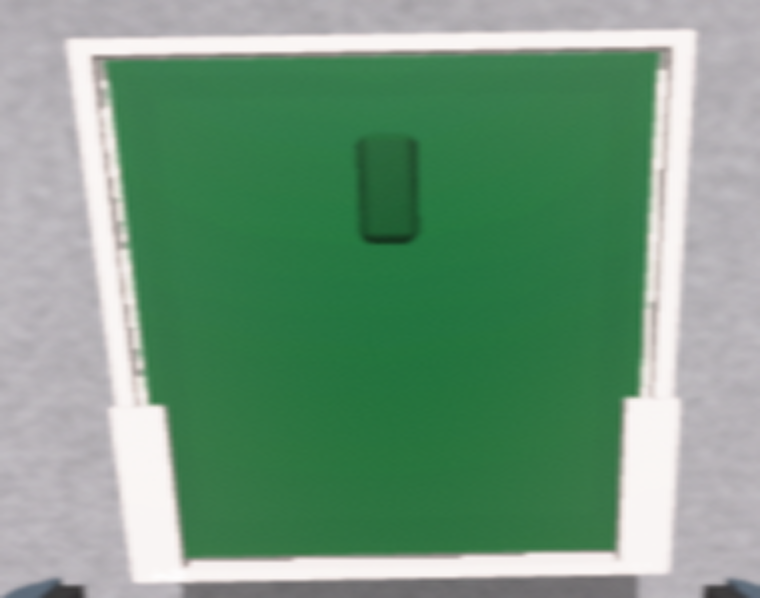

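>>> {"name": "jog_arm", "arguments": {
  "series": [
    [[2,38,0],[0.002,0.012,0.01],1],
    [[4,76,0],[0.002,0.012,0.01],1],
    [[4.6,113,-10],[0.002,0.012,0.01],1],
    [[4.6,113.7,-50],[0.002,0.012,0.01],1],
    [[4.6,113.7,-90],[0.002,0.012,0.01],1]
  ]
}}

```text
time_s: 4.05
ee_pos: [566.1, -221.9, 328.2]
ee_rot: [179.9, -0.4, 0.5]
force: [1.0, -0.1, -0.5]
gripper_width: 91.4
```

>>> {"name": "jog_arm", "arguments": {
  "series": [
    [[0,0,-20],[0,0,0],1],
    [[0,0,-40],[0,0,0],1],
    [[0,0,-48],[0,0,0],1],
    [[0,0,-48],[0,0,0],1],
    [[0,0,-48],[0,0,0],1]
  ]
}}

```text
time_s: 4.47
ee_pos: [566.5, -221.2, 281.0]
ee_rot: [179.8, -0.5, 0.6]
force: [-0.3, -0.3, -0.3]
gripper_width: 91.5
```

```bash
python3 - <<'E'
from h import *
s,f=snap('side','s1.png'); a=cv2.imread('pics/s1.png');cv2.imwrite('pics/z6.png',cv2.resize(a[90:240,210:390],None,fx=4,fy=4,interpolation=2))
s,f=snap('wrist','w4.png');print(s['ee_pos'],s['ee_rot'])
E
```

```text
[ 566.66552281 -221.59982288  281.69497865] [179.80203994  -0.58269076   0.54178145]
```

View pics/z6.png

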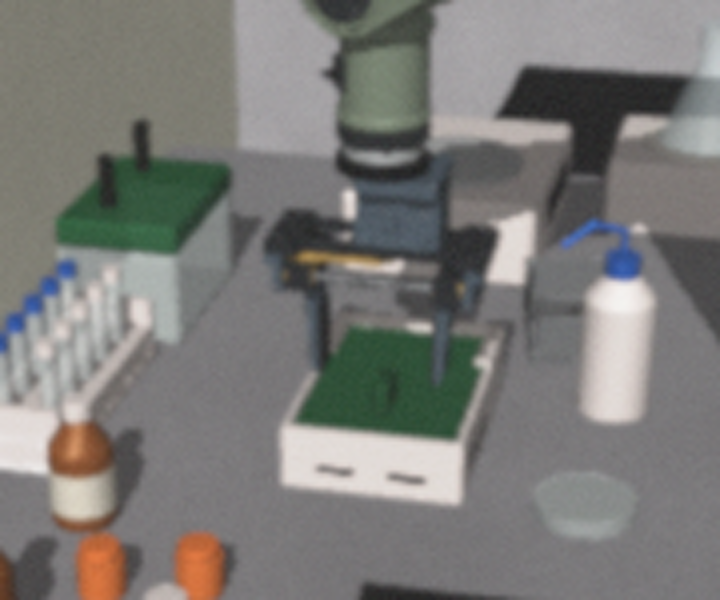

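View pics/w4.png

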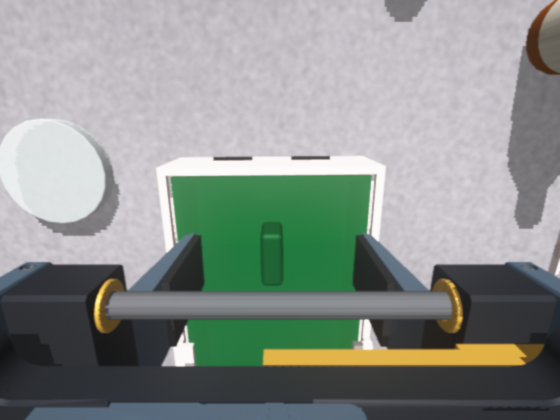

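```bash
python3 - <<'E'
from h import *
s,f=snap('wrist','w5.png');c=cam(f,s);print(s['ee_pos'],s['ee_rot'])
for n,u,v,z in [('fin far',272,222,84),('finfarplate',272,222,55),('finnear',272,285,84),('lipL',160,168,56),('lipR',384,166,56)]: print(n,ray(c,u,v,z).round(1))
E
```

```text
[ 566.69831029 -221.82493077  281.99350187] [179.78145278  -0.62028263   0.52648284]
fin far [ 566.  -200.4   84. ]
finfarplate [ 565.8 -210.3   55. ]
finnear [ 566.1 -243.3   84. ]
lipL [ 491.4 -172.6   56. ]
lipR [ 640.3 -170.1   56. ]
```

>>> {"name": "jog_arm", "arguments": {
  "series": [
    [[0,-4,0],[0.005,0.015,0.003],1],
    [[0,-4.5,-10],[0.005,0.015,0.003],1],
    [[0,-4.5,-20],[0.005,0.015,0.003],1],
    [[0,-4.5,-27],[0.005,0.015,0.003],1],
    [[0,-4.5,-27],[0.005,0.015,0.003],1]
  ]
}}

```text
time_s: 5.03
ee_pos: [565.8, -226.3, 252.4]
ee_rot: [-179.8, 0.5, 0.7]
force: [-0.2, 0.5, -0.8]
gripper_width: 91.4
```

>>> {"name": "jog_arm", "arguments": {
  "series": [
    [[0,0,-3],[0,0.004,0],1],
    [[0,0,-4],[0,0.004,0],1],
    [[0,0,-4],[0,0.004,0],1],
    [[0,0,-4],[0,0.004,0],1],
    [[0,0,-4],[0,0.004,0],1]
  ]
}}

```text
time_s: 5.45
ee_pos: [566.0, -226.3, 248.7]
ee_rot: [-179.8, 0.7, 0.7]
force: [-0.4, 0.2, -0.6]
gripper_width: 91.0
```

>>> {"name": "jog_arm", "arguments": {
  "series": [
    [[0,0,1],[0,-0.012,0.003],1],
    [[0,0,1],[0,-0.012,0.003],1],
    [[0,0,1],[0,-0.012,0.003],0.6],
    [[0,0,1],[0,-0.012,0.003],0],
    [[0,0,1],[0,-0.012,0.003],0]
  ],
  "squeeze": 25
}}

```text
time_s: 5.87
ee_pos: [565.9, -226.3, 249.8]
ee_rot: [-179.8, -0.0, 0.8]
force: [-0.3, -0.3, 1.0]
gripper_width: 74.0
```

>>> {"name": "jog_arm", "arguments": {
  "series": [
    [[0,0,0],[0,0,0],0],
    [[0,0,0],[0,0,0],0],
    [[0,0,0],[0,0,0],0],
    [[0,0,0],[0,0,0],0],
    [[0,0,0],[0,0,0],0]
  ]
}}

```text
time_s: 6.28
ee_pos: [565.9, -226.3, 249.8]
ee_rot: [-179.8, -0.0, 0.8]
force: [0.1, 1.0, -0.4]
gripper_width: 40.7
```

>>> {"name": "jog_arm", "arguments": {
  "series": [
    [[0,0,0],[0,0,0],0],
    [[0,0,0],[0,0,0],0],
    [[0,0,0],[0,0,0],0],
    [[0,0,0],[0,0,0],0],
    [[0,0,0],[0,0,0],0]
  ]
}}

```text
time_s: 6.7
ee_pos: [565.8, -226.3, 249.7]
ee_rot: [-179.8, 0.0, 0.9]
force: [-0.9, -0.2, 0.4]
gripper_width: 13.8
```

>>> {"name": "jog_arm", "arguments": {
  "series": [
    [[0,0,0],[0,0,0],0],
    [[0,-2.4,2],[0.0125,0,0],0],
    [[0,-4.9,3.9],[0.025,0,0],0],
    [[0,-7.4,5.7],[0.0375,0,0],0],
    [[0,-9.7,7.5],[0.05,0,0],0]
  ]
}}

```text
time_s: 7.12
ee_pos: [565.8, -236.3, 257.3]
ee_rot: [-176.9, -0.0, 0.8]
force: [-0.7, -0.5, -2.0]
gripper_width: 13.8
```

>>> {"name": "jog_arm", "arguments": {
  "series": [
    [[0,0,0],[0,0,0],0],
    [[0,0,0],[0,0,0],0],
    [[0,0,0],[0,0,0],0],
    [[0,0,0],[0,0,0],0],
    [[0,0,0],[0,0,0],0]
  ]
}}

```text
time_s: 7.53
ee_pos: [565.7, -236.2, 257.2]
ee_rot: [-176.9, -0.0, 0.8]
force: [0.5, -0.2, -1.2]
gripper_width: 13.8
```

```bash
python3 - <<'E'
from h import *
s,f=snap('side','s2.png'); a=cv2.imread('pics/s2.png');cv2.imwrite('pics/z7.png',cv2.resize(a[120:220,250:370],None,fx=6,fy=6,interpolation=2))
print(s['ee_pos'],s['ee_rot'],s['force'])
E
```

```text
[ 565.73652846 -236.1910998   257.20106925] [-1.76874045e+02 -8.63740812e-04  8.47530558e-01] [ 0.51492995 -0.24714908 -1.16547603]
```

View pics/z7.png

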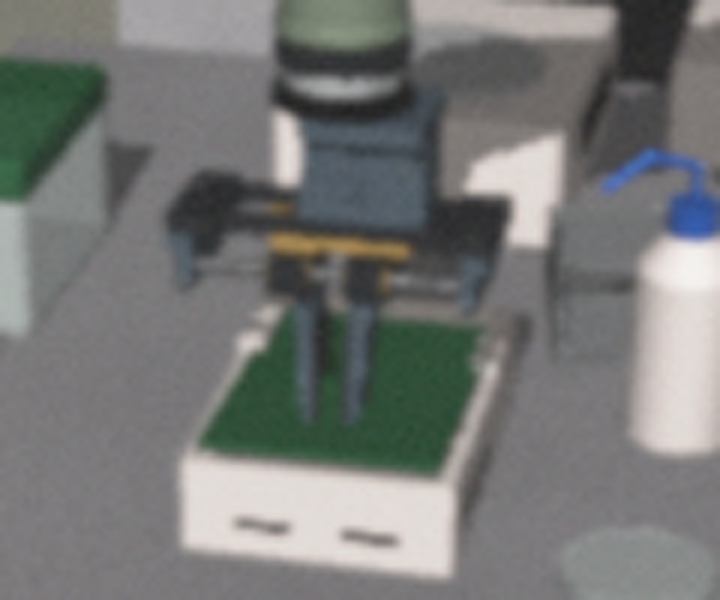

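>>> {"name": "jog_arm", "arguments": {
  "series": [
    [[0,8,0.3],[0,0,0],0],
    [[-0.2,16,0.6],[0,0,0],0],
    [[-0.3,24,0.9],[0,0,0],0],
    [[-0.5,32,1.2],[0,0,0],0],
    [[-0.6,40,1.5],[0,0,0],0]
  ]
}}

```text
time_s: 8.0
ee_pos: [565.1, -194.9, 258.8]
ee_rot: [-176.9, 0.0, 0.9]
force: [0.4, 0.4, -1.6]
gripper_width: 13.9
```

```bash
python3 - <<'E'
from h import *
s,f=snap('side','s3.png'); a=cv2.imread('pics/s3.png');cv2.imwrite('pics/z8.png',cv2.resize(a[120:220,250:370],None,fx=6,fy=6,interpolation=2))
print(s['ee_pos'],s['ee_rot'],s['force'])
E
```

```text
[ 565.07198095 -194.93124182  258.75573411] [-1.76859338e+02  5.98510861e-03  8.76792738e-01] [ 0.36877494  0.39085974 -1.57280826]
```

View pics/z8.png

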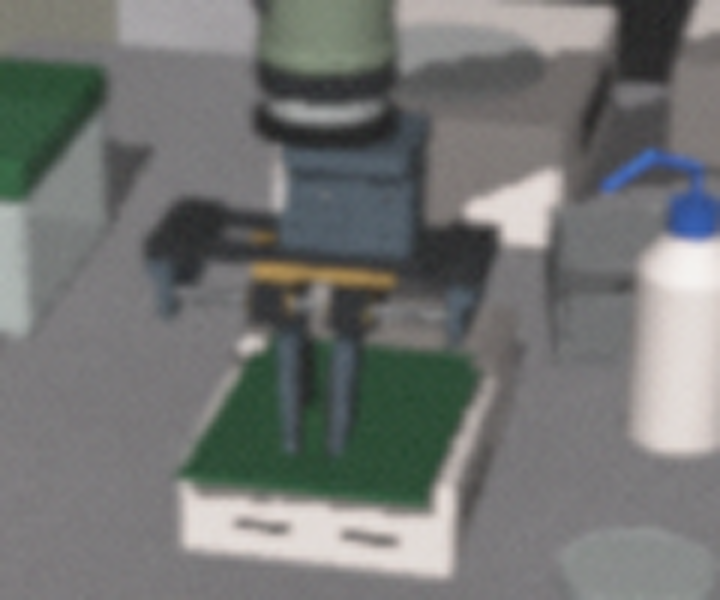

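It's sliding over the lip freely. Continue another 45 mm, then lift.

>>> {"name": "jog_arm", "arguments": {
  "series": [
    [[-0.2,9,0.5],[0,0,0],0],
    [[-0.3,18,1],[0,0,0],0],
    [[-0.5,27,1.5],[0,0,0],0],
    [[-0.6,36,2],[0,0,0],0],
    [[-0.7,45,3],[0,0,0],0]
  ]
}}

```text
time_s: 8.47
ee_pos: [564.2, -147.7, 261.8]
ee_rot: [-176.8, 0.0, 0.9]
force: [-0.2, -0.5, -1.5]
gripper_width: 13.8
```

>>> {"name": "jog_arm", "arguments": {
  "series": [
    [[0,5,10],[0,0,0],0],
    [[0,5,30],[0,0,0],0],
    [[0,5,50],[-0.02,0,0],0],
    [[0,10,70],[-0.04,0,0],0],
    [[0,20,80],[-0.055,0,0],0]
  ]
}}

```text
time_s: 8.88
ee_pos: [564.7, -128.0, 345.3]
ee_rot: [179.9, -0.2, 0.8]
force: [-0.1, 0.7, -1.2]
gripper_width: 13.7
```

```bash
python3 - <<'E'
from h import *
s,f=snap('side','s4.png')
print(s['ee_pos'],s['ee_rot'],s['force'])
E
```

```text
[ 564.71016312 -128.03566524  345.28865978] [179.90664797  -0.19100745   0.84946664] [-0.05120565  0.65428963 -1.19688372]
```

View pics/s4.png

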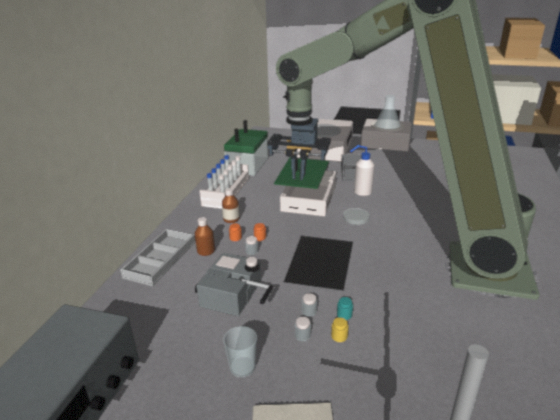

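>>> {"name": "jog_arm", "arguments": {
  "series": [
    [[-10,38,0],[0,0,0],0],
    [[-25,73,0],[0,0,0],0],
    [[-42,108,0],[0,0,0],0],
    [[-60,143,0],[0,0,0],0],
    [[-75,175,0],[0,0,0],0]
  ]
}}

```text
time_s: 9.35
ee_pos: [488.3, 50.5, 346.6]
ee_rot: [-180.0, -0.3, 0.9]
force: [-0.1, 0.6, -1.5]
gripper_width: 14.0
```

>>> {"name": "jog_arm", "arguments": {
  "series": [
    [[-12,25,0],[0,0,0],0],
    [[-25,50,0],[0,0,0],0],
    [[-37,77,-20],[0,0,0],0],
    [[-37,77,-45],[0,0,0],0],
    [[-37,77,-70],[0,0,0],0]
  ]
}}

```text
time_s: 9.77
ee_pos: [450.5, 128.9, 276.7]
ee_rot: [-179.9, -0.4, 1.1]
force: [0.9, -0.7, -2.2]
gripper_width: 14.0
```

```bash
python3 - <<'E'
from h import *
s,f=snap('side','s5.png')
s,f=snap('scene','sc5.png')
print(s['ee_pos'],s['ee_rot'],s['force'])
a=cv2.imread('pics/s5.png')[100:380,180:380];b=cv2.imread('pics/sc5.png')[100:380,150:450];cv2.imwrite('pics/z9.png',cv2.resize(np.hstack([a,b]),None,fx=1.6,fy=1.6))
E
```

```text
[449.05114327 127.93836173 272.01597094] [1.79912199e+02 1.49788333e-01 1.02772202e+00] [-1.44748864 -0.08175267 -5.49779165]
```

View pics/z9.png

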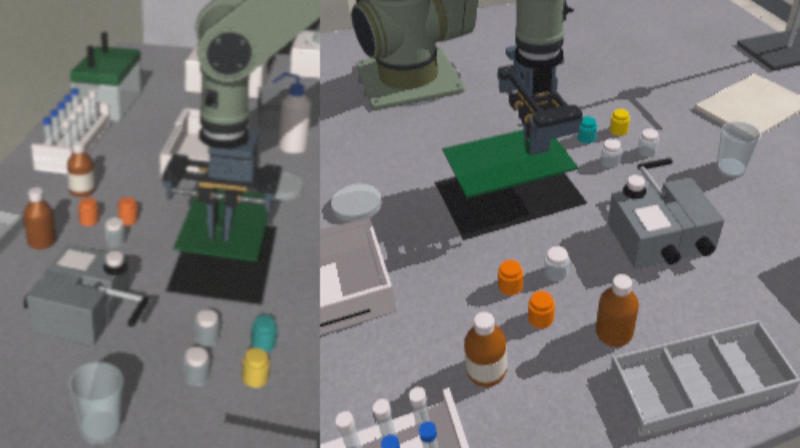

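>>> {"name": "jog_arm", "arguments": {
  "series": [
    [[1,-2,-20],[0,0,0],0],
    [[2,-3,-35],[0,0,0],0],
    [[2,-4,-50],[0,0,0],0],
    [[2,-4,-60],[0,0,0],0],
    [[2,-4,-65],[0,0,0],0]
  ]
}}

```text
time_s: 10.28
ee_pos: [451.9, 123.2, 208.8]
ee_rot: [179.9, 0.2, 0.9]
force: [-0.4, 1.0, -2.3]
gripper_width: 13.9
```

>>> {"name": "jog_arm", "arguments": {
  "series": [
    [[0,0,-1],[0,0,0],0],
    [[0,0,-2],[0,0,0],0],
    [[0,0,-2],[0,0,0],0],
    [[0,0,-2],[0,0,0],0],
    [[0,0,-2],[0,0,0],0]
  ]
}}

```text
time_s: 10.7
ee_pos: [452.1, 123.3, 207.5]
ee_rot: [179.9, 0.1, 0.9]
force: [0.3, -0.8, -2.3]
gripper_width: 13.7
```

>>> {"name": "jog_arm", "arguments": {
  "series": [
    [[0,0,-1],[0,0,0],0],
    [[0,0,-2],[0,0,0],0],
    [[0,0,-3],[0,0,0],0],
    [[0,0,-4],[0,0,0],0],
    [[0,0,-4.5],[0,0,0],0]
  ]
}}

```text
time_s: 11.12
ee_pos: [452.1, 123.3, 202.9]
ee_rot: [179.9, 0.1, 0.9]
force: [-1.6, -1.3, 1.3]
gripper_width: 13.9
```

>>> {"name": "jog_arm", "arguments": {
  "series": [
    [[0,0,0],[0,0,0],0.3],
    [[0,0,0],[0,0,0],0.5],
    [[0,0,0],[0,0,0],0.7],
    [[0,0,0],[0,0,0],0.7],
    [[0,0,0],[0,0,0],0.7]
  ]
}}

```text
time_s: 11.53
ee_pos: [452.2, 123.3, 203.0]
ee_rot: [179.9, 0.1, 0.9]
force: [-0.2, -0.5, 0.5]
gripper_width: 44.1
```

>>> {"name": "jog_arm", "arguments": {
  "series": [
    [[0,0,5],[0,0,0],0.7],
    [[0,0,20],[0,0,0],0.7],
    [[0,0,60],[0,0,0],0.7],
    [[0,10,100],[0,0,0],0.7],
    [[0,20,140],[0,0,0],0.7]
  ]
}}

```text
time_s: 11.95
ee_pos: [451.7, 143.1, 344.8]
ee_rot: [179.9, 0.2, 0.9]
force: [1.1, 1.3, -0.9]
gripper_width: 63.9
```

>>> {"name": "jog_arm", "arguments": {
  "series": [
    [[10,10,15],[0,0,0],0.7],
    [[20,20,30],[0,0,0],0.7],
    [[30,30,45],[0,0,0],0.7],
    [[30,40,50],[0,0,0],0.7],
    [[30,40,50],[0,0,0],0.7]
  ]
}}

```text
time_s: 12.37
ee_pos: [481.9, 184.4, 396.1]
ee_rot: [-180.0, 0.0, 0.9]
force: [-0.1, 0.7, 0.4]
gripper_width: 64.0
```

```bash
python3 - <<'E'
from h import *
import pickle
s,f=snap('scene','sc6.png')
s,f=snap('wrist','w6.png');pickle.dump(cam(f,s),open('w6.pkl','wb'))
print(s['ee_pos'],s['ee_rot'],s['force'])
E
```

```text
[481.22720097 183.60842208 394.76860302] [179.8941056    0.1897505    0.93250031] [-0.09458962 -1.41280144 -0.6230775 ]
```

View pics/sc6.png

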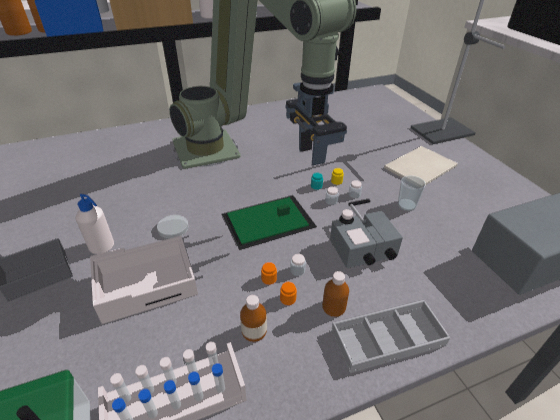

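View pics/w6.png

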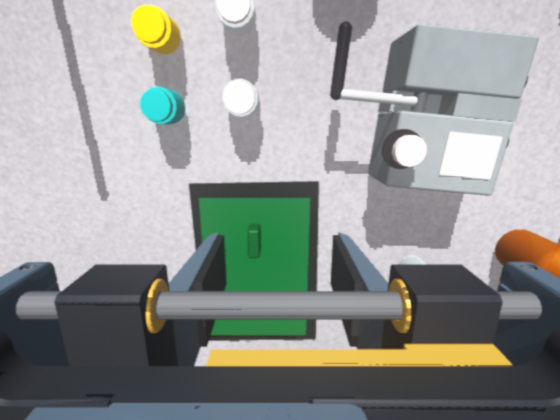

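```bash
python3 - <<'E'
from h import *
import pickle
c=pickle.load(open('w6.pkl','rb'))
for n,u,v,z in [('A',241,95,44),('B',235,7,44),('teal',160,104,44),('finTop',254,228,37),('bar0',344,28,65),('bar1',337,94,65),('matTL',191,183,3),('matTR',319,181,3),('button',409,151,94)]: print(n,ray(c,u,v,z).round(1))
E
```

```text
A [442.2 287.3  44. ]
B [438.  364.1  44. ]
teal [360.2 277.4  44. ]
finTop [453.9 143.6  37. ]
bar0 [536.9 343.1  65. ]
bar1 [534.6 288.3  65. ]
matTL [374.6 188.2   3. ]
matTR [530.6 193.4   3. ]
button [597.2 239.6  94. ]
```

>>> {"name": "jog_arm", "arguments": {
  "series": [
    [[-12,35,-20],[0,0,-0.01],0.7],
    [[-25,65,-40],[0,0,-0.015],0.7],
    [[-39,95,-60],[0,0,-0.015],0.7],
    [[-39,103.5,-90],[0,0,-0.015],0.7],
    [[-39,103.5,-125],[0,0,-0.015],0.7]
  ]
}}

```text
time_s: 12.88
ee_pos: [440.7, 288.1, 268.1]
ee_rot: [179.9, 0.2, 0.2]
force: [0.7, 0.6, -0.1]
gripper_width: 63.9
```

```bash
python3 - <<'E'
from h import *
import pickle
s,f=snap('wrist','w7.png');c=cam(f,s)
print(s['ee_pos'],s['ee_rot'],s['force'],proj(c,(442,287,44)),proj(c,(438,368,44)))
pickle.dump(c,open('w7.pkl','wb'))
E
```

```text
[440.71184514 288.07966621 268.07886728] [179.91518419   0.21201363   0.21677952] [ 0.7022975   0.57233382 -0.06288478] [279.63722431 240.93029347] [274.06824379 121.70983464]
```

View pics/w7.png

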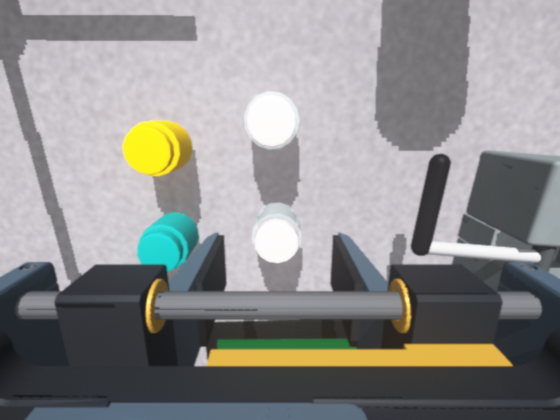

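>>> {"name": "jog_arm", "arguments": {
  "series": [
    [[-0.5,-0.5,-25],[0,0,0],0.7],
    [[-0.5,-0.5,-45],[0,0,0],0.7],
    [[-0.5,-0.5,-60],[0,0,0],0.7],
    [[-0.5,-0.5,-71],[0,0,0],0.7],
    [[-0.5,-0.5,-71],[0,0,0],0.7]
  ]
}}

```text
time_s: 13.35
ee_pos: [436.9, 283.8, 191.7]
ee_rot: [179.3, 1.2, 0.1]
force: [-7.0, -4.0, 18.5]
gripper_width: 63.9
```

>>> {"name": "jog_arm", "arguments": {
  "series": [
    [[0,0,0],[0,0,0],0.5],
    [[0,0,0],[0,0,0],0.3],
    [[0,0,0],[0,0,0],0.3],
    [[0,0,0],[0,0,0],0.3],
    [[0,0,0],[0,0,0],0.3]
  ],
  "squeeze": 12
}}

```text
time_s: 13.77
ee_pos: [437.1, 283.5, 191.8]
ee_rot: [179.2, 1.2, 0.1]
force: [1.3, -2.3, 2.4]
gripper_width: 38.0
```

>>> {"name": "jog_arm", "arguments": {
  "series": [
    [[0,0,5],[0,0,0],0.3],
    [[0,0,20],[0,0,0],0.3],
    [[0,0,50],[0,0,0],0.3],
    [[0,0,90],[0,0,0],0.3],
    [[0,0,120],[0,0,0],0.3]
  ]
}}

```text
time_s: 14.18
ee_pos: [437.0, 283.5, 313.8]
ee_rot: [179.2, 1.2, 0.1]
force: [0.8, 0.0, 0.2]
gripper_width: 38.1
```

```bash
python3 - <<'E'
from h import *
s,f=snap('wrist','w8.png')
print(s['ee_pos'],s['ee_rot'],s['force'],s['gripper_width'])
E
```

```text
[437.00167843 283.51590394 313.7977847 ] [1.79239944e+02 1.20352315e+00 1.09163974e-01] [0.8437081  0.00325664 0.19871762] 38.130762711561566
```

View pics/w8.png

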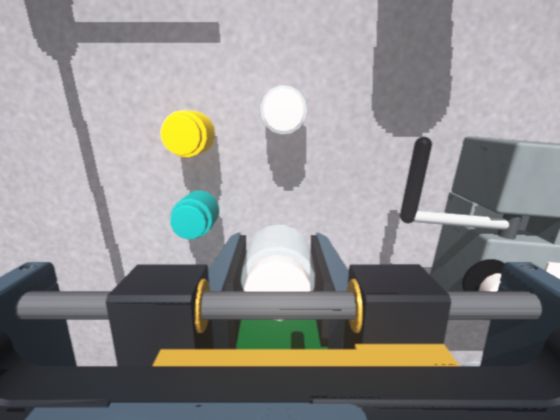

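>>> {"name": "jog_arm", "arguments": {
  "series": [
    [[8,-40,0],[0,0,0],0.3],
    [[17,-80,0],[0,0,0],0.3],
    [[26,-120,0],[0,0,0],0.3],
    [[34,-160,0],[0,0,0],0.3],
    [[43,-200,0],[0,0,0],0.3]
  ]
}}

```text
time_s: 14.65
ee_pos: [480.9, 82.7, 319.3]
ee_rot: [179.6, 0.7, 0.2]
force: [0.9, 0.2, -1.3]
gripper_width: 37.6
```

>>> {"name": "jog_arm", "arguments": {
  "series": [
    [[8,-40,0],[0,0,0],0.3],
    [[17,-80,0],[0,0,0],0.3],
    [[26,-120,0],[0,0,0],0.3],
    [[34,-160,0],[0,0,0],0.3],
    [[43,-200,0],[0,0,0],0.3]
  ]
}}

```text
time_s: 15.07
ee_pos: [523.5, -119.3, 318.9]
ee_rot: [179.6, 0.8, 0.1]
force: [1.3, 0.7, -1.1]
gripper_width: 38.1
```

>>> {"name": "jog_arm", "arguments": {
  "series": [
    [[9,-40,0],[0,0,0],0.3],
    [[18,-80,0],[0,0,0],0.3],
    [[27,-120,0],[0,0,0],0.3],
    [[36,-160,0],[0,0,0],0.3],
    [[46,-195,0],[0,0,0],0.3]
  ]
}}

```text
time_s: 15.48
ee_pos: [569.2, -316.8, 318.3]
ee_rot: [179.7, 0.8, 0.1]
force: [0.5, 0.5, 0.4]
gripper_width: 37.8
```

>>> {"name": "jog_arm", "arguments": {
  "series": [
    [[0,-10,0],[0,0,0],0.3],
    [[0,-20,0],[0,0,0],0.3],
    [[0,-20,0],[0,0,0],0.3],
    [[0,-20,0],[0,0,0],0.3],
    [[0,-20,0],[0,0,0],0.3]
  ]
}}

```text
time_s: 15.9
ee_pos: [569.0, -335.2, 318.3]
ee_rot: [179.7, 0.9, 0.2]
force: [0.5, 0.2, -0.9]
gripper_width: 38.0
```

>>> {"name": "jog_arm", "arguments": {
  "series": [
    [[0,0,-25],[0,0,0],0.3],
    [[0,0,-50],[0,0,0],0.3],
    [[0,0,-75],[0,0,0],0.3],
    [[0,0,-95],[0,0,0],0.3],
    [[0,0,-107],[0,0,0],0.3]
  ]
}}

```text
time_s: 16.32
ee_pos: [568.5, -333.1, 209.3]
ee_rot: [179.9, 1.1, 0.3]
force: [0.4, 0.4, -0.2]
gripper_width: 38.1
```

>>> {"name": "jog_arm", "arguments": {
  "series": [
    [[0,0,-2],[0,0,0],0.3],
    [[0,0,-4],[0,0,0],0.3],
    [[0,0,-6],[0,0,0],0.3],
    [[0,0,-8],[0,0,0],0.3],
    [[0,0,-9],[0,0,0],0.3]
  ]
}}

```text
time_s: 16.73
ee_pos: [568.8, -333.1, 201.3]
ee_rot: [179.8, 1.0, 0.3]
force: [-0.1, 0.4, -0.9]
gripper_width: 37.7
```

>>> {"name": "jog_arm", "arguments": {
  "series": [
    [[0,0,-0.7],[0,0,0],0.3],
    [[0,0,-1.4],[0,0,0],0.3],
    [[0,0,-1.4],[0,0,0],0.5],
    [[0,0,-1.4],[0,0,0],0.6],
    [[0,0,-1.4],[0,0,0],0.62]
  ]
}}

```text
time_s: 17.15
ee_pos: [568.8, -333.3, 200.1]
ee_rot: [179.8, 1.0, 0.3]
force: [-0.1, 0.3, -0.7]
gripper_width: 54.6
```

>>> {"name": "jog_arm", "arguments": {
  "series": [
    [[0,0,10],[0,0,0],0.62],
    [[0,0,40],[0,-0.01,0],0.7],
    [[0,0,80],[0,-0.018,0],0.7],
    [[0,0,110],[0,-0.018,0],0.7],
    [[0,0,115],[0,-0.018,0],0.7]
  ]
}}

```text
time_s: 17.57
ee_pos: [569.9, -333.9, 322.8]
ee_rot: [179.4, -0.7, 0.3]
force: [0.4, -1.1, 0.7]
gripper_width: 63.9
```

```bash
python3 - <<'E'
from h import *
s,f=snap('wrist','w9.png')
print(s['ee_pos'],s['ee_rot'],s['force'],s['gripper_width'])
s,f=snap('side','s9.png');s,f=snap('scene','sc9.png')
a=cv2.imread('pics/sc9.png');cv2.imwrite('pics/z10.png',cv2.resize(a[220:330,70:220],None,fx=5,fy=5,interpolation=2))
E
```

```text
[ 569.94029348 -333.93488253  322.7993432 ] [179.40196808  -0.68765267   0.25952709] [ 0.44419112 -1.06653407  0.69271951] 63.903551829529576
```

View pics/z10.png

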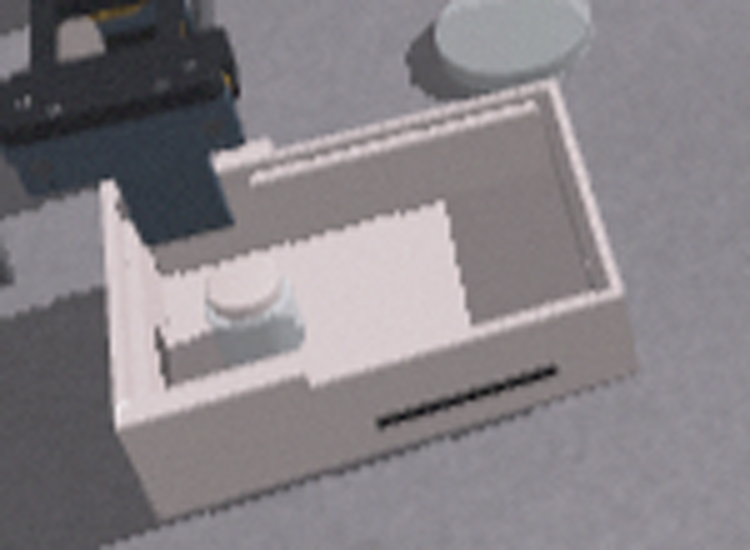

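View pics/s9.png

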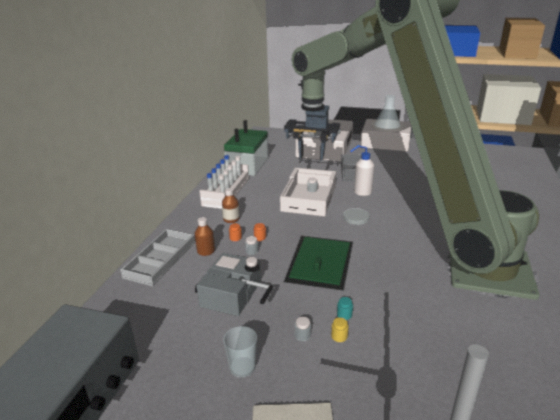

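```bash
python3 - <<'E'
from m1 import *
print('amberA cap',tri(('scene',338,278),('side',203,222)),'amberB',tri(('scene',252,301),('side',230,197)))
c=C['wrist']
for n,u,v,z in [('C',353,123,44),('o1',347,190,44),('o2',412,173,44),('ambA cap',530,85,110)]: print(n,ray(c,u,v,z).round(1))
E
```

```text
button (array([597.2, 239.7,  93.1]), array([-0.3, -0.2, -0.3,  0.2]))
bar a (array([626.3, 283.1, 136.2]), array([-0.5, -0.3, -0.5,  0.2])) bar b (array([632.1, 338.8, 137.4]), array([-1. , -0.6, -1. ,  0.5]))
jarA (array([437.4, 287. ,  40.3]), array([-0.3, -0.2, -0.2,  0.2])) [array([442.9, 284.6,  44. ]), array([436.1, 290.5,  44. ])]
jarB (array([433.3, 370.1,  40.1]), array([-0.3, -0.3, -0.3,  0.2])) [array([439.4, 367.1,  44. ]), array([431.9, 373.4,  44. ])]
jarC (array([654.9,  79.8,  39.6]), array([-0.3, -0.2, -0.4,  0.2])) [array([659.5,  78.3,  44. ]), array([651.8,  84.6,  44. ])]
box [ 563.2 -276.1] 0.87 [[0.3, -0.1], [0.1, -1.5], [0.7, -0.4], [-0.2, -1.1], [-1.2, 1.9], [-0.4, -0.5], [0.2, 1.5], [-0.1, -0.2], [-0.1, 0.4]]
breaker [646. 278.] -4.96 [[-0.4, -1.0], [-1.6, -2.5], [-1.3, -0.9], [-0.8, -0.1], [0.4, 1.2], [-1.4, -1.0]]
mat [451.3  76. ] 1.82 [[0.6, 0.1], [-0.9, -0.4], [-0.7, -0.8], [1.0, -0.3], [0.5, -0.6]]
amberA cap (array([786.3, 109.7,  99.4]), array([-0.2, -0.1, -0.2,  0.1])) amberB (array([770.9, -75.1,  88.5]), array([ 0.8,  0.7,  1.4, -0.9]))
C [654.4  78.   44. ]
o1 [652.7   5.7  44. ]
o2 [723.2  24.9  44. ]
ambA cap [782.5 108.9 110. ]
```

>>> {"name": "jog_arm", "arguments": {
  "series": [
    [[7,40,0],[0,0,0],0.7],
    [[15,80,0],[0.005,0,0],0.7],
    [[23,120,0],[0.01,0.01,0],0.7],
    [[31,160,0],[0.01,0.012,0],0.7],
    [[39,200,0],[0.01,0.012,0],0.7]
  ]
}}

```text
time_s: 18.13
ee_pos: [607.2, -131.3, 313.5]
ee_rot: [-179.6, 0.8, 0.2]
force: [0.2, 0.2, 0.3]
gripper_width: 63.4
```

>>> {"name": "jog_arm", "arguments": {
  "series": [
    [[7,40,0],[0,0,0],0.7],
    [[15,80,0],[0,0,0],0.7],
    [[23,120,0],[0,0,0],0.7],
    [[31,160,0],[0,0,0],0.7],
    [[39,200,0],[0,0,0],0.7]
  ]
}}

```text
time_s: 18.55
ee_pos: [645.6, 70.7, 311.1]
ee_rot: [-179.6, 1.1, 0.2]
force: [1.0, 0.1, 0.3]
gripper_width: 63.8
```

>>> {"name": "jog_arm", "arguments": {
  "series": [
    [[0,0,0],[0,0,0],0.7],
    [[0,0,0],[0,0,0],0.7],
    [[0,0,0],[0,0,0],0.7],
    [[0,0,0],[0,0,0],0.7],
    [[0,0,0],[0,0,0],0.7]
  ]
}}

```text
time_s: 18.97
ee_pos: [645.4, 69.1, 310.7]
ee_rot: [-179.7, 1.2, 0.1]
force: [-0.3, 0.7, 0.5]
gripper_width: 64.0
```

```bash
python3 - <<'E'
from h import *
s,f=snap('wrist','w10.png');c=cam(f,s)
print(s['ee_pos'],s['ee_rot'],s['force'],s['gripper_width'],proj(c,(657,80,44)))
import pickle;pickle.dump(c,open('w10.pkl','wb'))
E
```

```text
[645.42637508  69.05454759 310.67371612] [-1.79665504e+02  1.15223519e+00  1.20135002e-01] [-0.2649513   0.69482686  0.53797093] 64.04306698994317 [297.29040108 210.30507717]
```

View pics/w10.png

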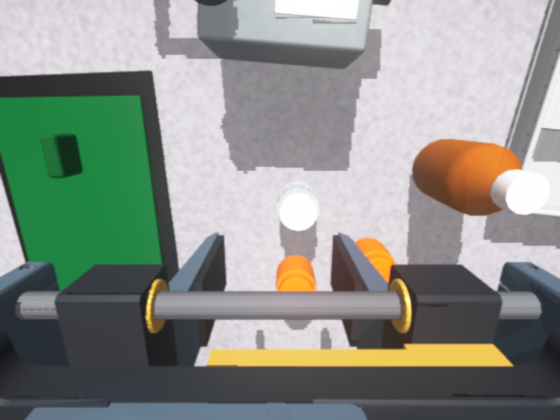

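>>> {"name": "jog_arm", "arguments": {
  "series": [
    [[6,6,-10],[0,-0.01,0],0.7],
    [[11.5,10.5,-30],[0,-0.01,0],0.7],
    [[11.5,10.5,-50],[0,-0.01,0],0.7],
    [[11.5,10.5,-55],[0,-0.01,0],0.7],
    [[11.5,10.5,-55],[0,-0.01,0],0.7]
  ]
}}

```text
time_s: 19.43
ee_pos: [656.5, 79.1, 253.6]
ee_rot: [-179.7, 0.8, 0.1]
force: [-0.7, -0.5, 1.2]
gripper_width: 63.8
```

>>> {"name": "jog_arm", "arguments": {
  "series": [
    [[1.5,0.5,-20],[0,-0.005,0],0.7],
    [[1.5,0.5,-38],[0,-0.005,0],0.7],
    [[1.5,0.5,-50],[0,-0.005,0],0.7],
    [[1.5,0.5,-56],[0,-0.005,0],0.7],
    [[1.5,0.5,-56],[0,-0.005,0],0.7]
  ]
}}

```text
time_s: 19.85
ee_pos: [657.9, 79.5, 196.7]
ee_rot: [-179.7, 0.6, 0.1]
force: [0.2, 0.6, -0.6]
gripper_width: 63.7
```

>>> {"name": "jog_arm", "arguments": {
  "series": [
    [[0,0,0],[0,0,0],0.5],
    [[0,0,0],[0,0,0],0.3],
    [[0,0,0],[0,0,0],0.3],
    [[0,0,0],[0,0,0],0.3],
    [[0,0,0],[0,0,0],0.3]
  ]
}}

```text
time_s: 20.27
ee_pos: [658.1, 79.5, 197.6]
ee_rot: [-179.7, 0.5, 0.1]
force: [1.0, -0.2, 2.3]
gripper_width: 37.7
```

>>> {"name": "jog_arm", "arguments": {
  "series": [
    [[0,0,5],[0,0,0],0.3],
    [[0,0,25],[0,0,0],0.3],
    [[0,0,60],[0,0,0],0.3],
    [[0,0,95],[0,0,0],0.3],
    [[-5,-10,115],[0,0,0],0.3]
  ]
}}

```text
time_s: 20.68
ee_pos: [654.2, 70.8, 317.0]
ee_rot: [-179.6, 0.1, 0.1]
force: [0.6, -0.7, 0.6]
gripper_width: 37.6
```

>>> {"name": "jog_arm", "arguments": {
  "series": [
    [[-10,-38,0],[0,0,0],0.3],
    [[-20,-76,0],[0,0,0],0.3],
    [[-30,-114,0],[0,0,0],0.3],
    [[-40,-152,0],[0,0,0],0.3],
    [[-48,-190,0],[0,0,0],0.3]
  ]
}}

```text
time_s: 21.1
ee_pos: [605.1, -120.6, 317.6]
ee_rot: [-179.6, 0.1, 0.2]
force: [0.3, -0.3, -0.6]
gripper_width: 38.0
```

>>> {"name": "jog_arm", "arguments": {
  "series": [
    [[-9,-38,0],[0,0,0],0.3],
    [[-18,-76,0],[0,0,0],0.3],
    [[-27,-110,0],[0,0,0],0.3],
    [[-35,-140,0],[0,0,0],0.3],
    [[-38,-155,0],[0,0,0],0.3]
  ]
}}

```text
time_s: 21.52
ee_pos: [565.7, -278.9, 318.1]
ee_rot: [-179.7, 0.1, 0.0]
force: [0.6, -0.2, -0.4]
gripper_width: 37.6
```

>>> {"name": "jog_arm", "arguments": {
  "series": [
    [[0,0,0],[0,0,0],0.3],
    [[0,0,0],[0,0,0],0.3],
    [[0,0,0],[0,0,0],0.3],
    [[0,0,0],[0,0,0],0.3],
    [[0,0,0],[0,0,0],0.3]
  ]
}}

```text
time_s: 21.93
ee_pos: [566.2, -277.3, 318.1]
ee_rot: [-179.7, 0.1, 0.1]
force: [-0.4, -0.2, -0.7]
gripper_width: 37.7
```

>>> {"name": "jog_arm", "arguments": {
  "series": [
    [[0,0,-25],[0,0,0],0.3],
    [[0,0,-50],[0,0,0],0.3],
    [[0,0,-75],[0,0,0],0.3],
    [[0,0,-95],[0,0,0],0.3],
    [[0,0,-105],[0,0,0],0.3]
  ]
}}

```text
time_s: 22.35
ee_pos: [565.9, -275.8, 210.4]
ee_rot: [-179.5, 0.4, 0.2]
force: [-0.2, 0.3, -1.1]
gripper_width: 37.8
```

>>> {"name": "jog_arm", "arguments": {
  "series": [
    [[0,0,-2],[0,0,0],0.3],
    [[0,0,-4],[0,0,0],0.3],
    [[0,0,-6],[0,0,0],0.3],
    [[0,0,-7],[0,0,0],0.3],
    [[0,0,-7],[0,0,0],0.3]
  ]
}}

```text
time_s: 22.77
ee_pos: [566.4, -275.6, 205.6]
ee_rot: [-179.6, 0.2, 0.2]
force: [-0.2, 1.0, 4.3]
gripper_width: 37.5
```

Contact with the floor (4 N). Release and go toward jar B (≈436, 369).

>>> {"name": "jog_arm", "arguments": {
  "series": [
    [[0,0,0],[0,0,0],0.45],
    [[0,0,0],[0,0,0],0.6],
    [[0,0,0],[0,0,0],0.65],
    [[0,0,0],[0,0,0],0.65],
    [[0,0,0],[0,0,0],0.65]
  ]
}}

```text
time_s: 23.18
ee_pos: [566.4, -275.7, 205.6]
ee_rot: [-179.6, 0.2, 0.2]
force: [-0.5, 0.0, 0.0]
gripper_width: 59.1
```

>>> {"name": "jog_arm", "arguments": {
  "series": [
    [[0,0,10],[0,0,0],0.65],
    [[0,0,40],[0,0,0],0.7],
    [[0,0,75],[0,0,0],0.7],
    [[0,0,110],[0,0,0],0.7],
    [[-5,20,120],[0,0,0],0.7]
  ]
}}

```text
time_s: 23.6
ee_pos: [563.0, -258.4, 332.2]
ee_rot: [-180.0, -0.4, 0.1]
force: [2.4, -0.1, 1.1]
gripper_width: 63.7
```

>>> {"name": "jog_arm", "arguments": {
  "series": [
    [[-8,40,0],[0,0,0],0.7],
    [[-16,80,0],[0,0,0],0.7],
    [[-24,120,0],[0,0,0],0.7],
    [[-32,160,0],[0,0,0],0.7],
    [[-40,200,0],[0,0,0],0.7]
  ]
}}

```text
time_s: 24.02
ee_pos: [522.2, -56.8, 333.1]
ee_rot: [-180.0, -0.5, 0.0]
force: [0.1, -0.2, 0.3]
gripper_width: 64.0
```

>>> {"name": "jog_arm", "arguments": {
  "series": [
    [[-8,40,0],[0,0,0],0.7],
    [[-16,80,0],[0,0,0],0.7],
    [[-24,120,0],[0,0,0],0.7],
    [[-32,160,0],[0,0,0],0.7],
    [[-40,200,0],[0,0,0],0.7]
  ]
}}

```text
time_s: 24.43
ee_pos: [481.4, 144.9, 334.0]
ee_rot: [-180.0, -0.6, 0.0]
force: [1.4, 1.4, -0.4]
gripper_width: 63.7
```

>>> {"name": "jog_arm", "arguments": {
  "series": [
    [[-8,40,0],[0,0,0],0.7],
    [[-16,80,0],[0,0,0],0.7],
    [[-24,120,0],[0,0,0],0.7],
    [[-32,160,0],[0,0,0],0.7],
    [[-40,185,0],[0,0,0],0.7]
  ]
}}

```text
time_s: 24.85
ee_pos: [440.6, 333.2, 334.8]
ee_rot: [-179.8, -0.7, 0.1]
force: [1.0, 0.9, 0.1]
gripper_width: 63.8
```

>>> {"name": "jog_arm", "arguments": {
  "series": [
    [[0,0,0],[0,0,0],0.7],
    [[0,0,0],[0,0,0],0.7],
    [[0,0,0],[0,0,0],0.7],
    [[0,0,0],[0,0,0],0.7],
    [[0,0,0],[0,0,0],0.7]
  ]
}}

```text
time_s: 25.27
ee_pos: [441.0, 331.9, 335.0]
ee_rot: [-179.9, -0.7, 0.0]
force: [-0.0, 0.1, 0.0]
gripper_width: 64.2
```

```bash
python3 - <<'E'
from h import *
s,f=snap('wrist','w11.png');c=cam(f,s)
print(s['ee_pos'],s['ee_rot'],s['force'],s['gripper_width'],proj(c,(436,369,44)))
import pickle;pickle.dump(c,open('w11.pkl','wb'))
s,f=snap('scene','sc11.png')
E
```

```text
[441.03672449 331.87828197 335.03357954] [-1.79856224e+02 -6.60447078e-01  1.87599086e-02] [-0.04322412  0.13807193  0.017388  ] 64.15696289960853 [267.42525021 172.97382724]
```

View pics/w11.png

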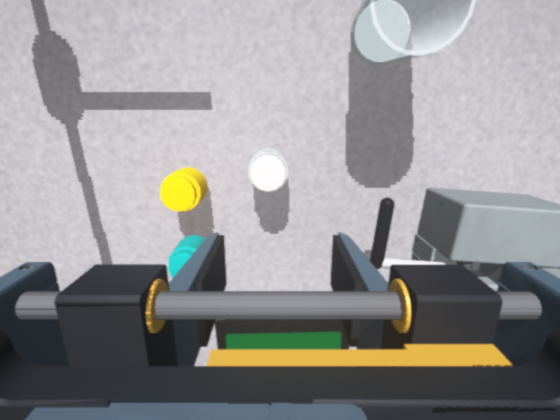

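View pics/sc11.png

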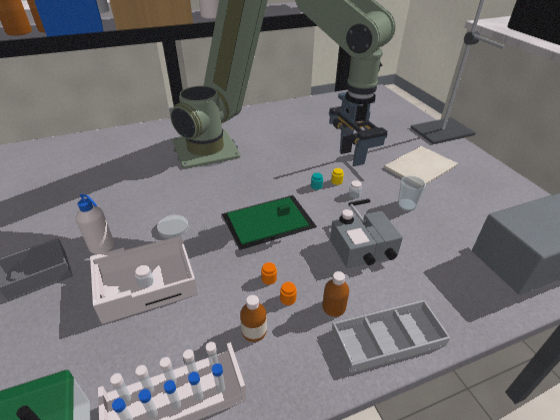

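```bash
python3 - <<'E'
from h import *
a=cv2.imread('pics/sc11.png');cv2.imwrite('pics/z11.png',cv2.resize(a[210:320,70:220],None,fx=5,fy=5,interpolation=2))
E
```

```text
(no output)
```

View pics/z11.png

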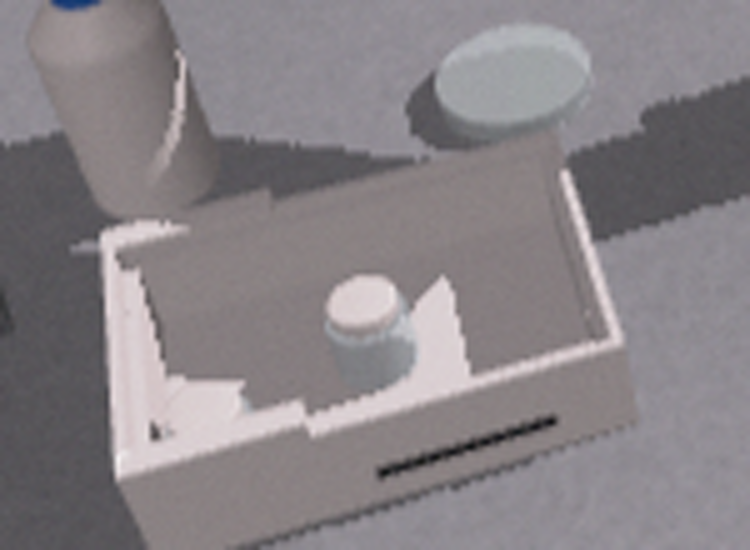

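```bash
python3 - <<'E'
from h import *
snap('side','s11.png')
a=cv2.imread('pics/s11.png');cv2.imwrite('pics/z12.png',cv2.resize(a[150:225,270:350],None,fx=8,fy=8,interpolation=2))
E
```

```text
(no output)
```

View pics/z12.png

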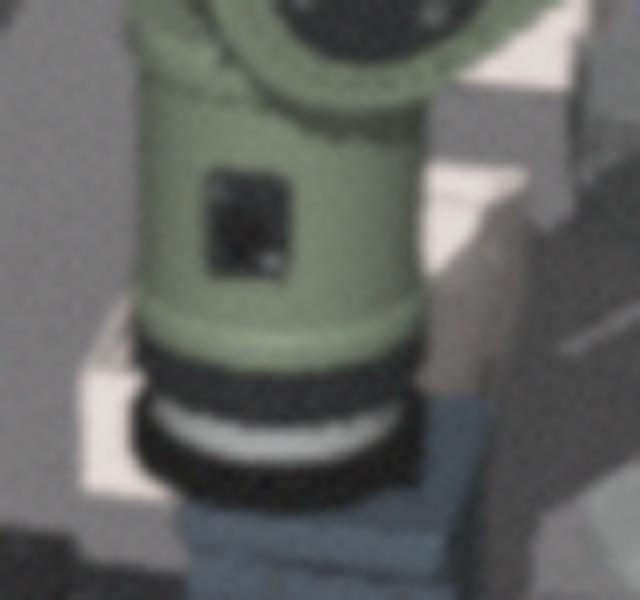

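>>> {"name": "jog_arm", "arguments": {
  "series": [
    [[-3,20,-10],[0,0.008,0],0.7],
    [[-4.5,38,-30],[0,0.008,0],0.7],
    [[-4.5,38.5,-55],[0,0.008,0],0.7],
    [[-4.5,38.5,-80],[0,0.008,0],0.7],
    [[-4.5,38.5,-80],[0,0.008,0],0.7]
  ]
}}

```text
time_s: 25.83
ee_pos: [435.3, 369.5, 250.5]
ee_rot: [179.8, 0.2, 0.0]
force: [0.0, -0.2, -1.0]
gripper_width: 63.7
```

>>> {"name": "jog_arm", "arguments": {
  "series": [
    [[0,0,0],[0,0,0],0.7],
    [[0,0,0],[0,0,0],0.7],
    [[0,0,0],[0,0,0],0.7],
    [[0,0,0],[0,0,0],0.7],
    [[0,0,0],[0,0,0],0.7]
  ]
}}

```text
time_s: 26.25
ee_pos: [435.6, 369.6, 251.8]
ee_rot: [179.9, 0.1, 0.0]
force: [-0.5, 0.1, -0.1]
gripper_width: 63.9
```

>>> {"name": "jog_arm", "arguments": {
  "series": [
    [[0.5,1,-20],[0,0,0],0.7],
    [[0.5,1,-38],[0,0,0],0.7],
    [[0.5,1,-50],[0,0,0],0.7],
    [[0.5,1,-54],[0,0,0],0.7],
    [[0.5,1,-54],[0,0,0],0.7]
  ]
}}

```text
time_s: 26.67
ee_pos: [436.0, 370.4, 197.4]
ee_rot: [179.8, 0.2, 0.0]
force: [-0.6, -0.4, 0.5]
gripper_width: 64.0
```

>>> {"name": "jog_arm", "arguments": {
  "series": [
    [[0,0,0],[0,0,0],0.5],
    [[0,0,0],[0,0,0],0.3],
    [[0,0,0],[0,0,0],0.3],
    [[0,0,0],[0,0,0],0.3],
    [[0,0,0],[0,0,0],0.3]
  ]
}}

```text
time_s: 27.08
ee_pos: [436.1, 370.6, 198.1]
ee_rot: [179.9, 0.1, 0.0]
force: [-0.0, -0.1, 2.4]
gripper_width: 38.0
```

>>> {"name": "jog_arm", "arguments": {
  "series": [
    [[0,0,5],[0,0,0],0.3],
    [[0,0,25],[0,0,0],0.3],
    [[0,0,60],[0,0,0],0.3],
    [[0,0,95],[0,0,0],0.3],
    [[0,0,125],[0,0,0],0.3]
  ]
}}

```text
time_s: 27.5
ee_pos: [436.1, 370.5, 325.5]
ee_rot: [179.9, 0.1, 0.0]
force: [0.4, 1.0, -1.0]
gripper_width: 37.8
```

>>> {"name": "jog_arm", "arguments": {
  "series": [
    [[8,-40,0],[0,0,0],0.3],
    [[16,-80,0],[0,0,0],0.3],
    [[24,-120,0],[0,0,0],0.3],
    [[32,-160,0],[0,0,0],0.3],
    [[40,-200,0],[0,0,0],0.3]
  ]
}}

```text
time_s: 27.92
ee_pos: [475.8, 168.8, 326.1]
ee_rot: [179.9, 0.0, 0.1]
force: [-0.3, -0.5, -0.6]
gripper_width: 37.6
```

>>> {"name": "jog_arm", "arguments": {
  "series": [
    [[8,-40,0],[0,0,0],0.3],
    [[16,-80,0],[0,0,0],0.3],
    [[24,-120,0],[0,0,0],0.3],
    [[32,-160,0],[0,0,0],0.3],
    [[40,-200,0],[0,0,0],0.3]
  ]
}}

```text
time_s: 28.33
ee_pos: [515.6, -33.2, 326.6]
ee_rot: [179.9, -0.0, 0.0]
force: [0.1, -0.2, -0.8]
gripper_width: 37.8
```

```bash
python3 - <<'E'
from h import *
s,_=snap('side','s12.png');print(s['ee_pos'],s['gripper_width'])
a=cv2.imread('pics/s12.png');cv2.imwrite('pics/z12.png',cv2.resize(a[150:225,270:350],None,fx=8,fy=8,interpolation=2))
E
```

```text
[515.61119729 -33.22087309 326.63885991] 37.75184584562015
```

View pics/z12.png

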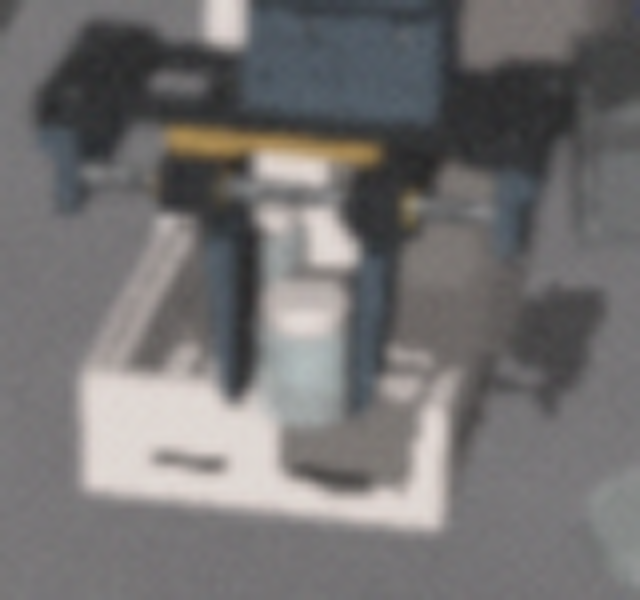

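>>> {"name": "jog_arm", "arguments": {
  "series": [
    [[10,-38,0],[0,0,0],0.3],
    [[20,-76,0],[0,0,0],0.3],
    [[30,-114,0],[0,0,0],0.3],
    [[40,-150,0],[0,0,0],0.3],
    [[49.7,-186,0],[0,0,0],0.3]
  ]
}}

```text
time_s: 28.8
ee_pos: [566.9, -226.9, 327.1]
ee_rot: [179.6, -0.2, -0.2]
force: [-0.2, 0.1, -0.2]
gripper_width: 37.6
```

>>> {"name": "jog_arm", "arguments": {
  "series": [
    [[0,0,0],[0,0,0],0.3],
    [[0,0,0],[0,0,0],0.3],
    [[0,0,0],[0,0,0],0.3],
    [[0,0,0],[0,0,0],0.3],
    [[0,0,0],[0,0,0],0.3]
  ]
}}

```text
time_s: 29.22
ee_pos: [566.7, -225.4, 327.3]
ee_rot: [179.6, -0.2, -0.1]
force: [0.7, -0.1, -1.2]
gripper_width: 37.6
```

```bash
python3 - <<'E'
from h import *
s,_=snap('side','s13.png');print(s['ee_pos'],s['gripper_width'])
s,_=snap('scene','sc13.png')
s,_=snap('wrist','w13.png')
a=cv2.imread('pics/s13.png')[130:230,260:360];b=cv2.imread('pics/sc13.png')[220:320,80:210];cv2.imwrite('pics/z13.png',cv2.resize(np.hstack([a,b]),None,fx=3.4,fy=3.4,interpolation=2))
E
```

```text
[ 566.71790004 -225.35368888  327.26508747] 37.63825398615997
```

View pics/z13.png

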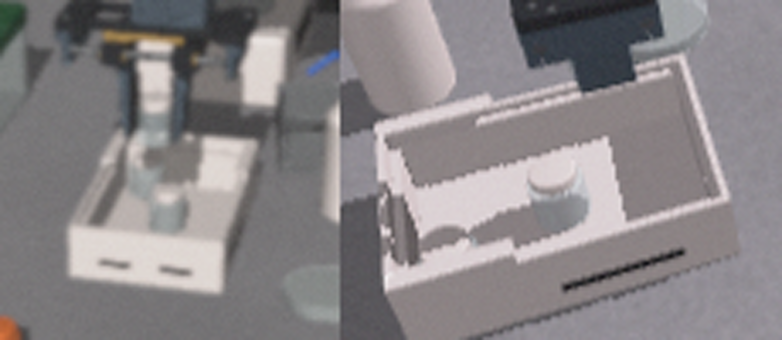

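View pics/w13.png

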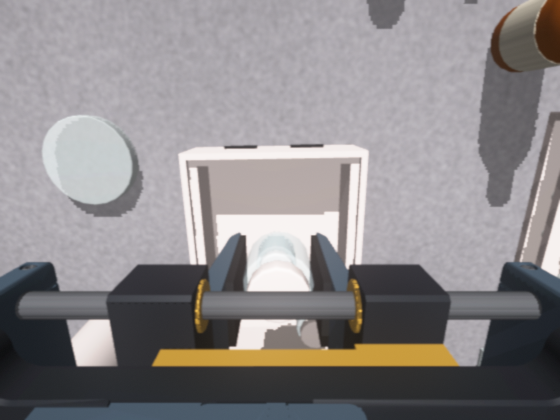

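>>> {"name": "jog_arm", "arguments": {
  "series": [
    [[-1,5,-25],[0,0,0],0.3],
    [[-1,5,-55],[0,0,0],0.3],
    [[-1,5,-80],[0,0,0],0.3],
    [[-1,5,-100],[0,0,0],0.3],
    [[-1,5,-112],[0,0,0],0.3]
  ]
}}

```text
time_s: 29.78
ee_pos: [565.2, -219.9, 213.0]
ee_rot: [179.7, 0.0, -0.0]
force: [0.2, 0.5, -0.6]
gripper_width: 37.8
```

>>> {"name": "jog_arm", "arguments": {
  "series": [
    [[0,0,0],[0,0,0],0.3],
    [[0,0,0],[0,0,0],0.3],
    [[0,0,0],[0,0,0],0.3],
    [[0,0,0],[0,0,0],0.3],
    [[0,0,0],[0,0,0],0.3]
  ]
}}

```text
time_s: 30.2
ee_pos: [565.6, -219.9, 214.3]
ee_rot: [179.6, -0.1, -0.0]
force: [0.1, 0.2, -0.4]
gripper_width: 37.9
```

>>> {"name": "jog_arm", "arguments": {
  "series": [
    [[0,0,-3],[0,0,0],0.3],
    [[0,0,-6],[0,0,0],0.3],
    [[0,0,-8],[0,0,0],0.3],
    [[0,0,-9],[0,0,0],0.3],
    [[0,0,-9],[0,0,0],0.3]
  ]
}}

```text
time_s: 30.62
ee_pos: [565.6, -220.0, 206.0]
ee_rot: [179.6, -0.1, -0.0]
force: [-0.7, 0.4, 4.3]
gripper_width: 37.6
```

>>> {"name": "jog_arm", "arguments": {
  "series": [
    [[0,0,0],[0,0,0],0.45],
    [[0,0,0],[0,0,0],0.6],
    [[0,0,0],[0,0,0],0.65],
    [[0,0,0],[0,0,0],0.65],
    [[0,0,0],[0,0,0],0.65]
  ]
}}

```text
time_s: 31.03
ee_pos: [565.6, -220.0, 205.9]
ee_rot: [179.6, -0.1, -0.0]
force: [1.3, -0.2, 0.4]
gripper_width: 59.2
```

>>> {"name": "jog_arm", "arguments": {
  "series": [
    [[0,0,10],[0,0,0],0.65],
    [[0,0,40],[0,0,0],0.7],
    [[0,0,80],[0,0,0],0.7],
    [[0,-30,120],[0,0,0],0.7],
    [[0,-60,150],[0,0,0],0.7]
  ]
}}

```text
time_s: 31.45
ee_pos: [565.6, -272.9, 352.7]
ee_rot: [179.6, -0.2, 0.1]
force: [0.9, -1.1, -0.3]
gripper_width: 63.8
```

>>> {"name": "jog_arm", "arguments": {
  "series": [
    [[0,-35,10],[0,0,0],1],
    [[0,-70,20],[0,0,0],1],
    [[0,-105,30],[0,0,0],1],
    [[0,-130,40],[0,0,0],1],
    [[0,-130,40],[0,0,0],1]
  ]
}}

```text
time_s: 31.87
ee_pos: [564.9, -407.6, 395.4]
ee_rot: [179.3, -0.5, -0.1]
force: [0.0, 0.3, 0.4]
gripper_width: 90.8
```

>>> {"name": "jog_arm", "arguments": {
  "series": [
    [[0,0,0],[0,0,0],1],
    [[0,0,0],[0,0,0],1],
    [[0,0,0],[0,0,0],1],
    [[0,0,0],[0,0,0],1],
    [[0,0,0],[0,0,0],1]
  ]
}}

```text
time_s: 32.28
ee_pos: [565.2, -406.4, 395.2]
ee_rot: [179.3, -0.4, -0.0]
force: [-1.2, 0.3, -0.7]
gripper_width: 91.3
```

```bash
python3 - <<'E'
from h import *
s,f=snap('wrist','w14.png');print(s['ee_pos'],s['ee_rot'],s['gripper_width'])
import pickle;pickle.dump(cam(f,s),open('w14.pkl','wb'))
s,_=snap('side','s14.png')
a=cv2.imread('pics/w14.png')[:240,150:400];cv2.imwrite('pics/z14.png',cv2.resize(a,None,fx=2.5,fy=2.5,interpolation=2))
a=cv2.imread('pics/s14.png')[150:225,270:350];cv2.imwrite('pics/z15.png',cv2.resize(a,None,fx=8,fy=8,interpolation=2))
E
```

```text
[ 565.15760033 -406.4498979   395.17989257] [ 1.79311560e+02 -4.24732858e-01 -4.17470684e-02] 91.34945575798108
```

View pics/z14.png

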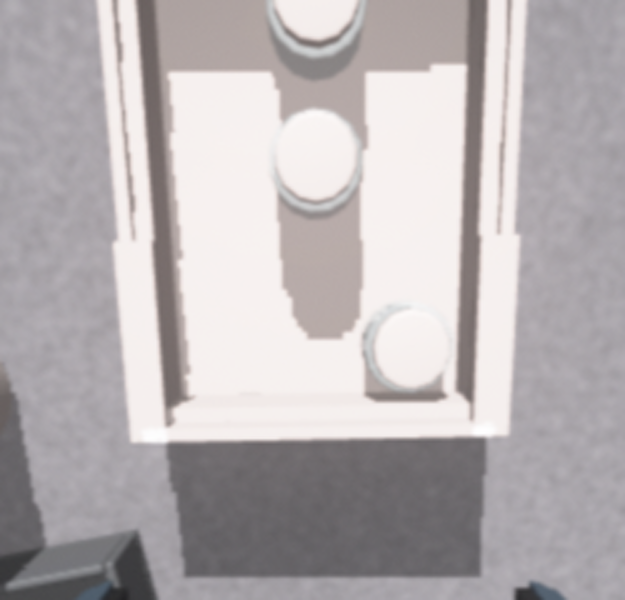

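View pics/z15.png

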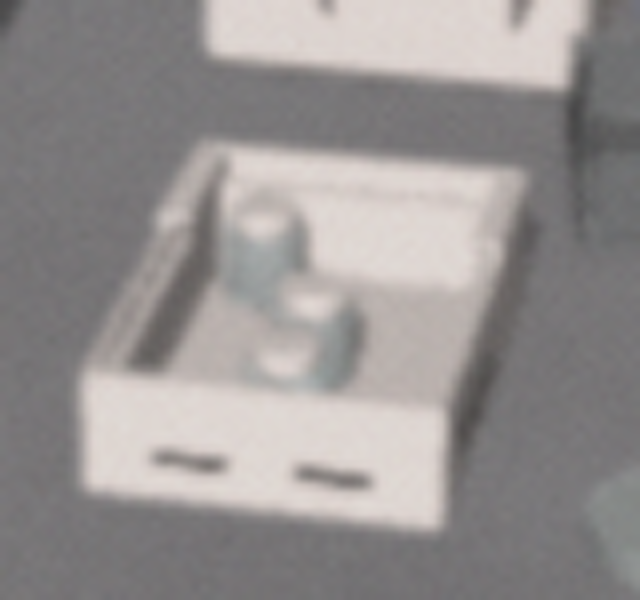

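>>> {"name": "jog_arm", "arguments": {
  "series": [
    [[0,40,0],[0.005,0.005,0],0.4],
    [[0,80,0],[0.01,0.006,0],0.4],
    [[-4,120,0],[0.01,0.006,0],0.4],
    [[-6,160,0],[0.01,0.006,0],0.4],
    [[-9,200,0],[0.01,0.006,0],0.4]
  ]
}}

```text
time_s: 32.8
ee_pos: [555.7, -204.7, 395.2]
ee_rot: [179.9, -0.1, -0.1]
force: [1.0, 0.0, -0.4]
gripper_width: 60.5
```

>>> {"name": "jog_arm", "arguments": {
  "series": [
    [[0,40,0],[0,0,0],0.4],
    [[0,80,0],[0,0,0],0.4],
    [[-4,120,0],[0,0,0],0.4],
    [[-6,160,0],[0,0,0],0.4],
    [[-9,200,0],[0,0,0],0.4]
  ]
}}

```text
time_s: 33.22
ee_pos: [546.0, -2.5, 395.4]
ee_rot: [179.9, -0.1, -0.0]
force: [0.5, 1.2, 0.6]
gripper_width: 36.6
```

>>> {"name": "jog_arm", "arguments": {
  "series": [
    [[0,40,0],[0,0,0],0.4],
    [[0,80,0],[0,0,0],0.4],
    [[-4,120,0],[0,0,0],0.4],
    [[-6,160,0],[0,0,0],0.4],
    [[-9,200,0],[0,0,0],0.4]
  ]
}}

```text
time_s: 33.63
ee_pos: [536.3, 199.7, 395.6]
ee_rot: [179.9, -0.2, -0.0]
force: [0.7, 0.3, -0.1]
gripper_width: 36.8
```

>>> {"name": "jog_arm", "arguments": {
  "series": [
    [[0,30,-20],[0,0,0],0.4],
    [[0,60,-40],[0,0,0],0.4],
    [[0,70,-60],[0,0,0],0.4],
    [[0,70,-70],[0,0,0],0.4],
    [[0,70,-70],[0,0,0],0.4]
  ]
}}

```text
time_s: 34.05
ee_pos: [535.3, 269.8, 322.9]
ee_rot: [179.7, 0.1, 0.1]
force: [-0.3, -0.6, -0.4]
gripper_width: 36.5
```

>>> {"name": "jog_arm", "arguments": {
  "series": [
    [[0,0,0],[0,0,0],0.4],
    [[0,0,0],[0,0,0],0.4],
    [[0,0,0],[0,0,0],0.4],
    [[0,0,0],[0,0,0],0.4],
    [[0,0,0],[0,0,0],0.4]
  ]
}}

```text
time_s: 34.47
ee_pos: [535.6, 269.2, 324.0]
ee_rot: [179.7, 0.1, 0.0]
force: [0.1, 0.7, -0.7]
gripper_width: 36.5
```

```bash
python3 - <<'E'
from h import *
s,f=snap('wrist','w15.png');print(s['ee_pos'],s['ee_rot'],s['gripper_width'])
c=cam(f,s)
import pickle;pickle.dump(c,open('w15.pkl','wb'))
print(proj(c,(534.6,288,59)),proj(c,(537,343,59)))
E
```

```text
[535.5535492  269.23286228 323.96721939] [1.79749788e+02 5.30439968e-02 3.51615381e-02] 36.48326320166431
[275.98553296 198.41507201] [279.08140972 128.57798866]
```

View pics/w15.png

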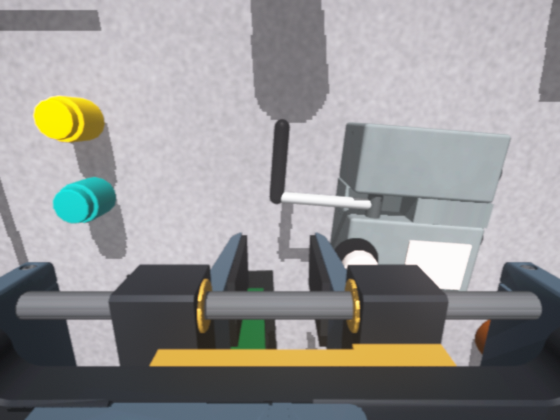

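>>> {"name": "jog_arm", "arguments": {
  "series": [
    [[1,25,-15],[0,0,-0.03],0.4],
    [[1.5,48,-35],[0,0,-0.05],0.4],
    [[1.5,48,-60],[0,0,-0.05],0.4],
    [[1.5,48,-80],[0,0,-0.05],0.4],
    [[1.5,48,-91],[0,0,-0.05],0.4]
  ]
}}

```text
time_s: 34.93
ee_pos: [536.4, 317.2, 230.5]
ee_rot: [179.6, 0.2, -2.8]
force: [0.7, -0.2, -0.2]
gripper_width: 36.6
```

>>> {"name": "jog_arm", "arguments": {
  "series": [
    [[0,0,0],[0,0,0],0.4],
    [[0,0,0],[0,0,0],0.4],
    [[0,0,0],[0,0,0],0.4],
    [[0,0,0],[0,0,0],0.4],
    [[0,0,0],[0,0,0],0.4]
  ]
}}

```text
time_s: 35.35
ee_pos: [536.8, 317.3, 231.9]
ee_rot: [179.7, 0.1, -2.8]
force: [0.6, 0.3, 0.2]
gripper_width: 36.4
```

```bash
python3 - <<'E'
from h import *
s,_=snap('side','s16.png');s,_=snap('scene','sc16.png');print(s['ee_pos'],s['ee_rot'],s['force'])
a=cv2.imread('pics/s16.png')[190:330,190:330];b=cv2.imread('pics/sc16.png')[140:280,290:430];cv2.imwrite('pics/z16.png',cv2.resize(np.hstack([a,b]),None,fx=2.8,fy=2.8,interpolation=2))
E
```

```text
[536.63329255 317.2651767  231.6872598 ] [ 1.79700438e+02  1.36488080e-01 -2.80259327e+00] [-0.15734912 -0.46360217 -0.35759035]
```

View pics/z16.png

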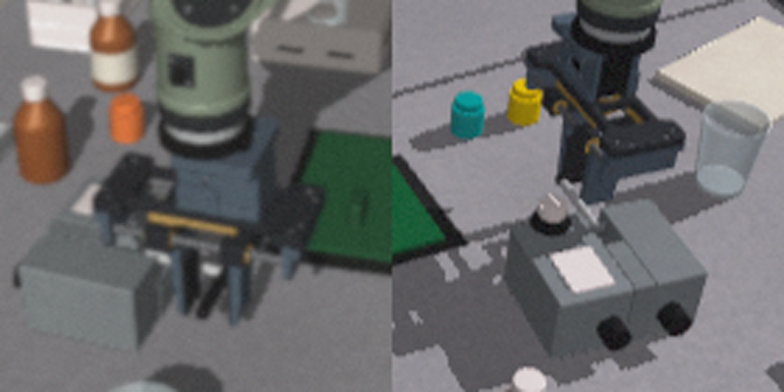

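>>> {"name": "jog_arm", "arguments": {
  "series": [
    [[0,0,0],[0,0,0],0.1],
    [[0,0,0],[0,0,0],0.0],
    [[0,0,0],[0,0,0],0],
    [[0,0,0],[0,0,0],0],
    [[0,0,0],[0,0,0],0]
  ],
  "squeeze": 10
}}

```text
time_s: 35.87
ee_pos: [536.5, 317.2, 231.5]
ee_rot: [179.7, 0.2, -2.8]
force: [-0.1, -0.4, 1.4]
gripper_width: 12.0
```

```bash
python3 - <<'E'
import numpy as np
# arc: bar rel pivot, pivot horizontally +80 along unit x from current bar (yaw -4deg), z0=59 pivot 60
for q in np.arange(1.8,-0.01,-0.1):
    a=q-0.21; f=80*np.sin(a); z=80*np.cos(a)
    d=80*np.sin(1.59)-f
    print(round(q,2), round(d*np.cos(.07),1), round(-d*np.sin(.07),1), round(z-80*np.cos(1.59),1))
E
```

```text
1.8 0.0 -0.0 0.0
1.7 0.2 -0.0 8.0
1.6 1.3 -0.1 15.9
1.5 3.1 -0.2 23.7
1.4 5.7 -0.4 31.3
1.3 9.0 -0.6 38.5
1.2 13.1 -0.9 45.4
1.1 17.8 -1.2 51.9
1.0 23.1 -1.6 57.8
0.9 29.0 -2.0 63.2
0.8 35.4 -2.5 68.0
0.7 42.2 -3.0 72.1
0.6 49.4 -3.5 75.5
0.5 57.0 -4.0 78.2
0.4 64.7 -4.5 80.1
0.3 72.6 -5.1 81.2
0.2 80.6 -5.7 81.5
0.1 88.6 -6.2 81.1
-0.0 96.4 -6.8 79.8
```

>>> {"name": "jog_arm", "arguments": {
  "series": [
    [[0,0,8],[0,0,0],0],
    [[1.3,0,16],[0,0,0],0],
    [[3,0,23.7],[0,0,0],0],
    [[5.7,-0.4,31.3],[0,0,0],0],
    [[9,-0.6,38.5],[0,0,0],0]
  ]
}}

```text
time_s: 36.28
ee_pos: [545.3, 316.5, 271.0]
ee_rot: [179.7, 0.3, -2.8]
force: [-1.4, -0.6, -0.5]
gripper_width: 12.1
```

>>> {"name": "jog_arm", "arguments": {
  "series": [
    [[4,-0.3,7],[0,0,0],0],
    [[9,-0.6,13.4],[0,0,0],0],
    [[14,-1,19.3],[0,0,0],0],
    [[20,-1.4,24.7],[0,0,0],0],
    [[26.4,-1.9,29.5],[0,0,0],0]
  ]
}}

```text
time_s: 36.7
ee_pos: [571.5, 314.6, 301.7]
ee_rot: [179.7, 0.4, -2.9]
force: [-4.1, 0.5, 2.7]
gripper_width: 11.7
```

```bash
python3 - <<'E'
from h import *
s,_=snap('side','s17.png');s,_=snap('scene','sc17.png');print(s['ee_pos'],s['ee_rot'],s['force'],s['gripper_width'])
a=cv2.imread('pics/s17.png')[190:330,190:330];b=cv2.imread('pics/sc17.png')[140:280,290:430];cv2.imwrite('pics/z17.png',cv2.resize(np.hstack([a,b]),None,fx=2.8,fy=2.8,interpolation=2))
E
```

```text
[572.94049485 314.51424822 302.76620477] [ 1.79717207e+02  1.51657861e-01 -2.86585495e+00] [-4.54799615 -1.20050101  6.9520123 ] 11.75959490020176
```

View pics/z17.png

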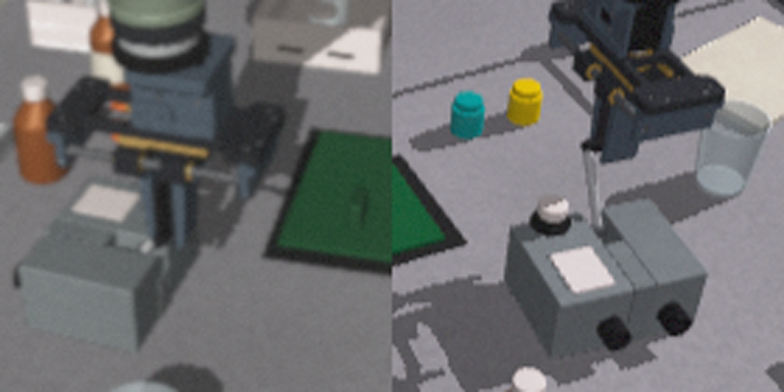

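>>> {"name": "jog_arm", "arguments": {
  "series": [
    [[6,-0.4,0.5],[0,0,0],0],
    [[13,-0.9,3.5],[0,0,0],0],
    [[20.6,-1.4,6.2],[0,0,0],0],
    [[28.3,-1.9,8],[0,0,0],0],
    [[36.2,-2.5,9],[0,0,0],0]
  ]
}}

```text
time_s: 37.22
ee_pos: [609.7, 311.7, 312.5]
ee_rot: [179.7, 0.1, -2.9]
force: [-0.1, -1.4, 2.3]
gripper_width: 11.9
```

>>> {"name": "jog_arm", "arguments": {
  "series": [
    [[6,-0.4,0.3],[0,0,0],0],
    [[12,-0.8,0.4],[0,0,0],0],
    [[17,-1.2,0],[0,0,0],0],
    [[21,-1.5,-0.5],[0,0,0],0],
    [[24,-1.7,-1.2],[0,0,0],0]
  ]
}}

```text
time_s: 37.63
ee_pos: [633.5, 310.1, 310.9]
ee_rot: [179.7, 0.3, -2.9]
force: [-9.5, -0.7, 9.1]
gripper_width: 12.0
```

```bash
python3 - <<'E'
from h import *
s,_=snap('side','s18.png');s,_=snap('scene','sc18.png');print(s['ee_pos'],s['ee_rot'],s['force'],s['gripper_width'])
a=cv2.imread('pics/s18.png')[190:330,190:330];b=cv2.imread('pics/sc18.png')[140:280,290:430];cv2.imwrite('pics/z18.png',cv2.resize(np.hstack([a,b]),None,fx=2.8,fy=2.8,interpolation=2))
E
```

```text
[633.40772036 310.03099167 311.07303606] [179.69615424   0.31172234  -2.90380267] [-3.82362088 -0.93282311  3.26591687] 11.896243134884832
```

View pics/z18.png

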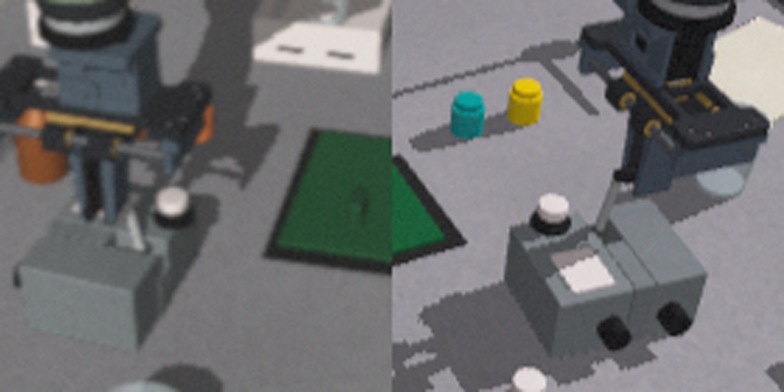

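>>> {"name": "jog_arm", "arguments": {
  "series": [
    [[0,0,0],[0,0,0],0.2],
    [[0,0,0],[0,0,0],0.4],
    [[0,0,0],[0,0,0],0.4],
    [[0,0,0],[0,0,0],0.4],
    [[0,0,0],[0,0,0],0.4]
  ]
}}

```text
time_s: 38.15
ee_pos: [633.4, 310.1, 311.0]
ee_rot: [179.7, 0.2, -2.9]
force: [-0.5, 0.3, -0.2]
gripper_width: 36.4
```

>>> {"name": "jog_arm", "arguments": {
  "series": [
    [[0,0,10],[0,0,0],0.4],
    [[0,0,35],[0,0,0],0.4],
    [[0,0,60],[0,0,0],0.4],
    [[0,0,90],[0,0,0],0.4],
    [[0,-30,110],[0,0,0],0.4]
  ]
}}

```text
time_s: 38.57
ee_pos: [633.1, 283.8, 424.3]
ee_rot: [-180.0, 0.0, -2.6]
force: [1.4, 0.3, -0.2]
gripper_width: 36.4
```

>>> {"name": "jog_arm", "arguments": {
  "series": [
    [[-10,-35,0],[0,0,0],0.4],
    [[-20,-70,0],[0,0,0],0.4],
    [[-30,-105,0],[0,0,0],0.4],
    [[-40,-140,0],[0,0,0],0.4],
    [[-50,-170,0],[0,0,0],0.4]
  ]
}}

```text
time_s: 38.98
ee_pos: [582.2, 111.9, 425.4]
ee_rot: [180.0, -0.1, -2.6]
force: [0.6, -0.1, 0.4]
gripper_width: 36.7
```

>>> {"name": "jog_arm", "arguments": {
  "series": [
    [[0,0,0],[0,0,0],0.4],
    [[0,0,0],[0,0,0],0.4],
    [[0,0,0],[0,0,0],0.4],
    [[0,0,0],[0,0,0],0.4],
    [[0,0,0],[0,0,0],0.4]
  ]
}}

```text
time_s: 39.4
ee_pos: [582.6, 113.0, 425.3]
ee_rot: [-180.0, -0.1, -2.5]
force: [0.3, 0.8, -0.4]
gripper_width: 36.3
```

```bash
python3 - <<'E'
from h import *
s,_=snap('side','s19.png');s,_=snap('scene','sc19.png');print(s['ee_pos'],s['time_s'],s['force'])
E
```

```text
[582.59383924 112.96317677 425.16339342] 39.45 [-0.29104844 -0.20461481  0.07685133]
```

View pics/sc19.png

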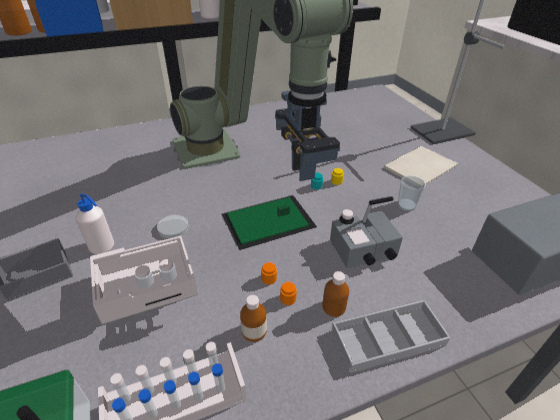

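View pics/s19.png

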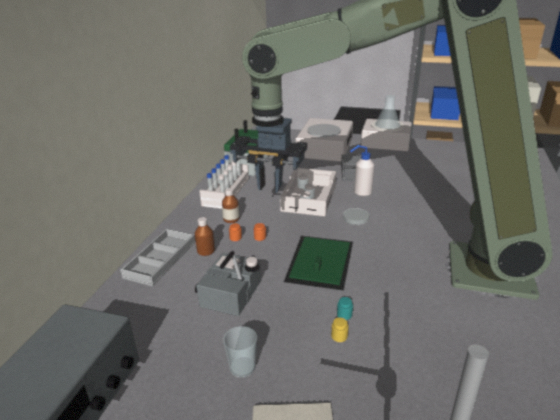

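```bash
python3 - <<'E'
from h import *
a=cv2.imread('pics/s19.png')[150:225,270:350];b=cv2.imread('pics/sc19.png')[235:310,85:195];cv2.imwrite('pics/z19.png',cv2.resize(np.hstack([a,b]),None,fx=4.2,fy=4.2,interpolation=2))
c=__import__('pickle').load(open('w14.pkl','rb'))
print(ray(c,150+410/2.5,349/2.5,52),ray(c,150+408/2.5,344/2.5,42))
E
```

```text
[ 605.29204577 -348.69209383   52.        ] [ 605.59600923 -347.3861959    42.        ]
```

View pics/z19.png

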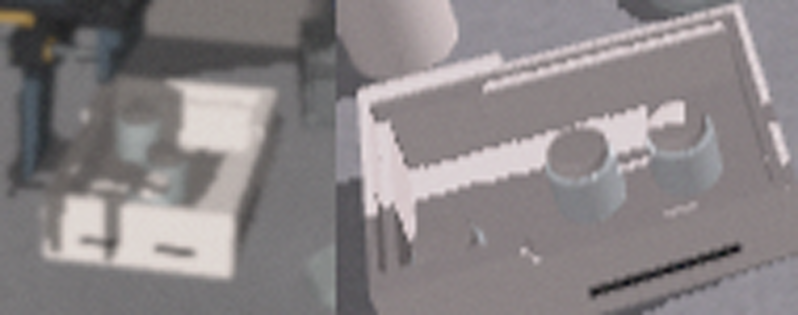

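```bash
python3 - <<'E'
from h import *
import pickle
C=pickle.load(open('C0.pkl','rb'))
for X in [(605,-348,52),(605,-348,8),(566,-277,52)]:
    p=proj(C['scene'],X); print(X,p, 'in z19:',(p[0]-85+80)*4.2,(p[1]-235)*4.2,'z14side',(proj(C['side'],X)-[270,150])*8)
a=cv2.imread('pics/sc13.png');cv2.imwrite('pics/z20.png',cv2.resize(a[240:310,85:195],None,fx=7,fy=7,interpolation=2))
E
```

```text
(605, -348, 52) [110.65382126 291.41168031] in z19: 443.7460492986798 236.92905731490097 z14side [259.04539271 201.83273753]
(605, -348, 8) [115.94260054 303.79626793] in z19: 465.9589222629228 288.9443253145133 z14side [258.64027664 289.01554453]
(566, -277, 52) [142.09372921 269.89194917] in z19: 575.793662689037 146.5461865061498 z14side [308.9420477  280.48731927]
```

View pics/z20.png

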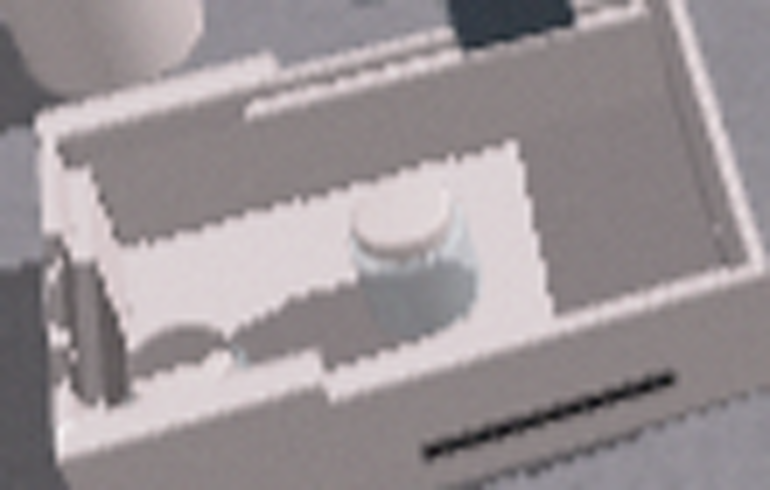

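```bash
python3 - <<'E'
from h import *
print(env.job_done())
E
```

```text
the job is handed in; nothing more can be done
None
```

I handed the job in at about 39.5 s of the 208 s allowed, with every step done in the required order. No verdict was reported.

- **What I did:** I pressed the test button and the lever dropped. I tilted the cover over the lip, slid it out and laid it flat on the mat. I stood the three white-capped jars I could see in the box, then lifted the lever back to its stop and let go.
- **Last checks:**
  - **Lever:** its bar is back at the same pixels as at the start, so it is up and stays up by itself.
  - **Cover:** it lies flat, with its fin within a few millimetres of where it should be for a centred cover.
  - **Jars:** all three stand upright on the box floor.
  - **Bystanders:** the bottles, beaker, dish and coloured look-alikes look unmoved in the pictures. I did not measure them again.
  - **Gripper:** it was well clear of everything.
- **What did not match:**
  - **Jar moved:** the first jar I placed, about 55 mm behind the box centre, was later found about 40 mm to the side, in the box's +x, -y corner. It was still upright at about (40, -71) mm in the box frame, inside the limits. This may be the announced knock; I did not see it happen. In the last pictures it is in shadow behind the rail, so its position comes from earlier wrist, side and scene pictures.
  - **Bench contact:** the fingertips touched the bench once, at about 18 N, when I picked up the first jar.
  - **Calibration:** positions from the fixed cameras and the wrist camera disagreed by about 3 mm in x. I used the wrist camera for grasping.

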